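# Put the file away and show the lug to the inspection camera

### The arm

A 6-joint arm with a two-finger parallel gripper is mounted at the origin on the work surface. World frame = base frame: x ahead of the robot, y to its left, z up, the work surface at z = 0. Lengths are in m, angles in rad, forces in N, time in s.
With the tool pointing down it reaches from about 0.225 to 0.875 m from the base axis. Payload 3.4 kg.
Tool frame: the origin (TCP) lies between the finger pads; the fingertips stand 8 mm ahead of it and the grasp point (between the pads) lies 11 mm behind it; z points along the fingers, y is the line along which they close (so a half turn about z gives the same grasp; the last joint's range is limited). The gripper opens to 85 mm and grips with 20 to 120 N. Pads are 22 mm wide; open, the fingers measure 114 mm over their backs; the gripper's body (76 mm by 85 mm) begins 54 mm behind the grasp point. The pads swing forward as they close: fully open they stand 13 mm farther back than shut.
Start: joints at [-1.332, 0.276, 1.505, -0, 1.361, -0.121], TCP at [0.202, -0.538, 0.239] pointing down, gripper open.
Joint ranges: [-2.89, 2.89], [-0.75, 2.08], [0.22, 2.7], [-1.18, 4.32], [0.11, 2.71], [-2.7, 2.7]. Speed limits (rad/s): [2.57, 2.57, 3.14, 3.14, 3.14, 3.14].

### API

Orientations are given as a unit quaternion [w, x, y, z].
In Python, from rig import manip, optics, finder gives the robot as it stands.
- The arm moves only by the tool servo_tool, never from a script. Its argument "increments" is a list of rows, each a list of 7 numbers: the shift along the tool's x, y, z in cm, then the turn, a rotation vector about the tool's x, y, z in degrees, then the closure, from -1 (fully open) to 1 (shut). In form: [[x, y, z, rx, ry, rz, gripper], ...]. A call has exactly 5 rows; each row shifts and turns the commanded pose from where the row before left it, along the tool's axes as they then stand; what a row does not reach is not made up. A row lasts 1/10 s, in which the tool goes at most 50 mm and 8.59 degrees, less where a joint would pass 70% of its speed; a pose out of reach is approached as far as the arm can. A call is refused whole if a number of a shift passes 5 or a number of a turn 8.59, either way. A call with a gripper value outside its range is refused whole. The fingers move at their own pace and stop on an object; "squeeze" is the grip in N (left out, the last holds). Time passes only in rows, so rows that do not move let the fingers close, or fill a call up. It gives the time, the measured TCP pose, the force, the opening and the grip force at its end, in the units of the state.
- manip.get_state(): the state, without advancing time (a new reading comes with each control period).
- optics.get_image(name): name is "scene" or "top" or "wrist"; returns the picture (420x560x3 uint8, red, green, blue); there is no depth.
- optics.get_calibration(name): a dict with "fov_y" (degrees; the focal length in pixels is half the picture's height over the tangent of half this angle, whatever the lens; pixels are square), "cx", "cy" (the principal point, pixels), "world_to_cam" (4x4, takes a point from world to camera coordinates). Camera axes: x right, y down, z forward; pixel columns grow to the right and rows downward; lengths in m; the calibration is good to about 2 mm. A picture is of the moment at which its call begins: read the wrist's pose just before it. get_calibration takes no time and is no camera call; for the wrist camera it gives the pose at the moment of the call.
- manip.sign_off(): hands the job in; it is judged then, once.
Trained networks look in the newest picture that a camera, given by its name, has taken for a name from the list of things; names that differ only in an ending like _2 or _b are one class to them, and where a whole thing is asked for, a point or a joint stands for the part that bears it (a point fixed in the world has none). Each returns a list of dicts, best first, with "p" (0 to 1); they miss things now and then, are a little off and sometimes report something else, mostly with a low value. They report only what shows in the picture. A call takes as long as a camera call. They do not tell look-alikes from the thing itself.
- finder.silhouettes(label, camera): "region" (420x560 bool, what is visible of it) and "box" ([centre column, centre row, width, height] in pixels, round what is visible of it).
- finder.tip_of(label, camera): "at" ([column, row] in pixels: a listed point, or the origin of a listed thing).
The state is a dict: "clock": time; "qpos": joint angles; "qd": joint speeds; "effort": joint torques, N m; "position": TCP position; "ee_rot": TCP orientation; "contact_force": force on the tool from outside, world axes, zero at the start; "moment": the same for the moment, N m; "width": finger opening in m; "gripper_force": force on a finger pad.
Only numpy, scipy, OpenCV 4.12 (cv2) and the standard library are available. Lean on these libraries where they do the work, as an engineer would, in place of code of your own. Each camera call takes 0.05 s, during which the arm holds its last target. There are 200 camera calls.

### The job

The filing is finished: first put the red-handled file away in the empty slot of the wooden file block, point first and pushed in until its handle meets the wood, and let go of it. Then take the hinge lug up out of the opened vise without touching its brass bush, and show it to the inspection camera: bush towards the lens, the middle of the bush's face on the camera's focus point, that face square to the line of sight and the lug the right way up as the camera sees it. Finish while holding it there still in the air, and do not knock the camera or disturb the stored file, bottle, tin and battery.

Things in the scene. Friction and masses are not known exactly. Their poses are not given: they have to be found in the camera images.
- file: Flat file on the bench: red handle 105 long x 28 wide x 18 mm thick (last 20 mm slimmer, black), steel blade 120 x 22 x 5 mm, its last 25 mm only 14 wide. 0.14 kg, balance about 20 mm ahead of the origin. Origin on the axis where handle meets blade; x to the point, z up out of the flat. The handle is thicker than the blade, so it lies about 3 degrees nose down.
- file_block: Hardwood block fixed to the bench, 125 deep (x) x 170 wide (y) x 62 mm high; two level letterbox slots, each 34 wide x 12 high, run right through along x, middles 36 mm above the bench, 80 mm apart. Left (+y), red stripe on top: empty; right, yellow stripe: stored file. Origin: centre of its underside; front, where handles stick out, faces -x (roughly to the robot).
- slot (a point): Centre of the mouth of the empty slot, in the front face of the file block, 36 mm above the bench. x points straight into the slot, y across its width, z up. With the file home, the file's origin is at this point and its axes match (it rests up to about 4 mm lower).
- stored_file: Like file, with a yellow handle, loose in the right-hand slot of the block; to be left alone. Same origin and axes as file.
- vise: Blue machine vise bolted to the bench, 225 x 100 mm. Origin: centre of its underside, below the middle of the jaw gap. Jaws already backed off: faces 17 mm either side (x) of the origin, 100 mm wide (y), tops 58 mm above the bench; bed between them at 22 mm; gap open at both ends in y. Fixed jaw on +x, screw and tommy bar on -x.
- lug: Aluminium hinge lug standing loose on the vise bed, 2 mm of play to each jaw: 30 thick (x) x 40 wide (y) x 92 mm tall (z), 56 mm proud of the jaws; plain flat sides at y = +-20 mm up to 72 mm, round top of 20 mm radius. About 0.29 kg. Origin: centre of its underside; z up. An eye along x at 72 mm height holds the brass bush, flange on the +x face.
- bush: Brass flanged bush fixed in the lug's eye, flange 33 mm diameter standing 3 mm proud of the lug's +x face, bore 20 mm. Origin on the eye's axis at mid thickness, 72 mm above the lug's underside; axes as the lug's. Not to be touched by the fingers.
- bush_face (a point): Centre of the bush flange's outer face: in the lug's frame 18 mm along x, 72 mm up. Axes as the lug's: x points straight out of this face.
- lug_back (a point): Centre of the eye on the lug's back: in the lug's frame -15 mm along x, 72 mm up.
- camera: Stand of the inspection camera, fixed: dark base 120 x 140 x 14 mm, steel post of 18 mm diameter 339 mm high standing 30 mm behind (+x) the origin. Origin on the bench below the tilt pivot of the head. The camera looks to the stand's -x side, and downward.
- cam_head (a joint): Downward tilt of the camera head in rad (0 = lens level). Pivot 280 mm above the bench over the camera's origin. Stiff; stays as it is set.
- focus (a point): The camera's focus point in free air: on the lens axis, 130 mm in front of the ring light (62 mm diameter), 210 mm from the tilt pivot. It has the camera head's axes: x points from here back along the lens axis to the lens, z is up in the picture, y across. A lug shown rightly has bush_face here and its x, y, z along these.
- bottle: Bystander: bottle, 64 mm diameter, 170 mm high, yellow cap. Origin at the centre of its underside.
- tin: Bystander: round black tin, 96 mm diameter, 75 mm high. Origin at the centre of its underside.
- battery: Bystander: black and red tool battery, 75 x 110 x 65 mm high. Origin at the centre of its underside.
Not all that is in view belongs to the job. Leave any orange look-alike of the file alone. Several things look just like the file_block: the one meant starts farthest to the robot's right.

How it is judged:
By the outcome, as a careful person would: the job done as asked, in the order asked, and still so for the second after the job is handed in, while the arm keeps its last pose, push and grip.
It also fails if it takes over 67 s, if anything falls off the work surface, if the arm or the gripper's body presses on something with over 40 N, if the wrist force passes 120 N, or if a joint passes its speed limit or range.

## Working session

There is one attempt and no reset: what is moved stays moved. The work goes in short steps, Python scripts to look and compute and a tool call to move; the robot and the scene stay as the last step left them, time stands still between calls to the robot, and variables do not carry over. Pictures are saved under pics/ and viewed, at most 10 in all, crops included, and the job is handed in when it is done.

Besides the shell and the picture viewer there is one more tool, called after ">>>" as a command line: name --pt "numbers of a row" for each row, then --argument value for the rest. servo_tool: Moves the arm, as the interface text tells. Its arguments: {"type":"object","properties":{"increments":{"type":"array","items":{"type":"array","items":{"type":"number"}}},"squeeze":{"type":"number"}},"required":["increments"]}

```bash
ls && mkdir -p pics && python3 - <<'E'
from rig import manip, optics, finder
import cv2,numpy as np
for n in ["scene","top"]:
    im=optics.get_image(n); cv2.imwrite(f"pics/{n}0.png",im[:,:,::-1])
    c=optics.get_calibration(n); print(n,c["fov_y"],c["cx"],c["cy"],np.round(c["world_to_cam"],4).tolist())
s=manip.get_state(); print(s)
E
```

```text
pics
scene 48.57055276481287 274.6065650987499 210.04952414015784 [[0.072, 0.9974, 0.0045, 0.0387], [0.6856, -0.0462, -0.7265, -0.2519], [-0.7244, 0.0554, -0.6871, 1.8856], [0.0, 0.0, 0.0, 1.0]]
top 51.909292341547356 280.85091068943365 204.60982032043188 [[0.0239, -0.9997, 0.0056, -0.1008], [-0.9769, -0.0246, -0.2125, 0.5484], [0.2126, -0.0004, -0.9771, 1.7115], [0.0, 0.0, 0.0, 1.0]]
{'clock': 0.1, 'qpos': array([-1.33202662e+00,  2.76543694e-01,  1.50601669e+00,  1.22062467e-05,
        1.36072589e+00, -1.20990646e-01]), 'qd': array([-4.45342041e-05, -8.16123007e-04, -8.56494667e-04,  8.61868091e-05,
        1.94101999e-03,  1.64456123e-04]), 'effort': array([ 1.62722874e-03, -4.17698622e+01, -2.46404260e+01,  6.30248041e-05,
        5.80124746e-03,  6.18817296e-06]), 'position': array([ 0.20232081, -0.53772796,  0.23851536]), 'ee_rot': array([-8.45692505e-04,  9.83865013e-01,  1.78910365e-01, -4.38818501e-05]), 'contact_force': array([ 0.16631091,  0.76008148, -0.12545826]), 'moment': array([ 0.02885911, -0.01587675,  0.02538719]), 'gripper_force': 0.0, 'width': 0.08529091418646535}
```

View pics/scene0.png

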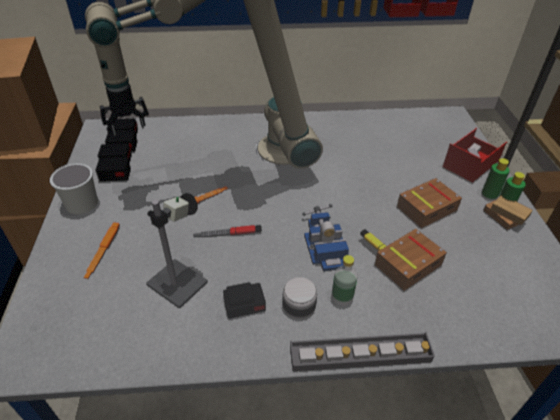

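View pics/top0.png

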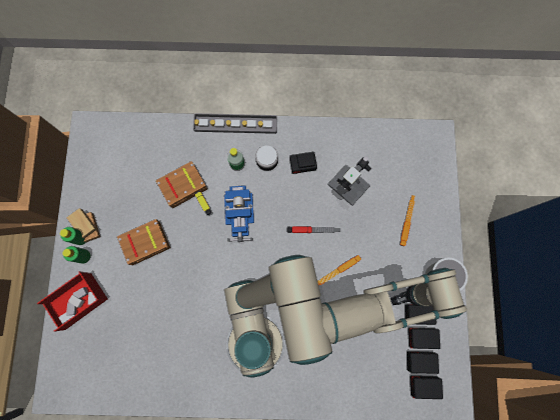

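```bash
cat > h.py <<'E'
from rig import manip, optics, finder
import cv2,numpy as np
from scipy.spatial.transform import Rotation as R
from scipy.optimize import least_squares
H,W=420,560
def cal(n):
    c=optics.get_calibration(n); f=H/2/np.tan(np.radians(c["fov_y"])/2)
    return f,c["cx"],c["cy"],np.array(c["world_to_cam"])
def proj(c,P):
    f,cx,cy,T=c; P=np.atleast_2d(P); q=P@T[:3,:3].T+T[:3,3]
    return np.c_[f*q[:,0]/q[:,2]+cx, f*q[:,1]/q[:,2]+cy]
def ray(c,uv):
    f,cx,cy,T=c; d=np.array([(uv[0]-cx)/f,(uv[1]-cy)/f,1.]); Rm=T[:3,:3]
    return -Rm.T@T[:3,3], Rm.T@d
def onz(c,uv,z):
    o,d=ray(c,uv); return o+d*(z-o[2])/d[2]
def tri(cs,uvs):
    A=np.zeros((3,3));b=np.zeros(3)
    for c,uv in zip(cs,uvs):
        o,d=ray(c,uv); d/=np.linalg.norm(d); M=np.eye(3)-np.outer(d,d); A+=M;b+=M@o
    return np.linalg.solve(A,b)
def rot(q): return R.from_quat([q[1],q[2],q[3],q[0]])
E
python3 - <<'E'
from h import *
r={}
for n in ["top","scene"]:
    c=cal(n); optics.get_image(n)
    for l in ["file","file_block","slot","stored_file","vise","lug","bush_face","camera","cam_head","focus","bottle","tin","battery"]:
        t=finder.tip_of(l,n)
        print(n,l,[(np.round(x["at"],1).tolist(),round(x["p"],2)) for x in t[:4]], np.round(onz(c,t[0]["at"],0.0),3)[:2] if t else "")
E
```

```text
top file [([315.6, 224.9], 0.87), ([339.5, 270.2], 0.84), ([409.1, 222.7], 0.58)] [ 0.48  -0.235]
top file_block [([143.3, 245.7], 0.68), ([183.9, 186.3], 0.66)] [0.375 0.479]
top slot [([180.5, 198.7], 0.76), ([141.8, 259.0], 0.65)] [0.579 0.34 ]
top stored_file [([201.5, 190.7], 0.55)] [0.616 0.253]
top vise [([239.3, 208.0], 0.94), ([235.9, 197.8], 0.58), ([183.4, 184.3], 0.21)] [0.544 0.088]
top lug [([238.4, 205.8], 0.4)] [0.554 0.093]
top bush_face [([236.5, 195.3], 0.51)] [0.599 0.103]
top camera [([346.4, 188.7], 0.9)] [ 0.64  -0.366]Traceback (most recent call last):
  File "<stdin>", line 6, in <module>
ValueError: it knows: battery, bottle, bush, bush_face, camera, file, file_block, focus, lug, lug_back, slot, stored_file, tin, vise
```

```bash
python3 - <<'E'
from h import *
cs={n:cal(n) for n in ["top","scene"]}
D={}
for n in cs:
    optics.get_image(n)
    for l in (["focus","bottle","tin","battery","lug_back"] if n=="top" else ["file","file_block","slot","stored_file","vise","lug","bush_face","lug_back","camera","focus","bottle","tin","battery"]):
        t=finder.tip_of(l,n); print(n,l,[(np.round(x["at"],1).tolist(),round(x["p"],2)) for x in t[:4]])
        if t: D[n,l]=t[0]["at"]
for k in ["focus","bottle","tin","battery","lug_back"]:
    if ("top",k) in D and ("scene",k) in D: print(k,tri(cs.values(),[D["top",k],D["scene",k]]).round(3))
w=cal("wrist");print(w[0:3]);T=w[3];s=manip.get_state();print("cam in tool",(rot(s["ee_rot"]).inv().apply(-T[:3,:3].T@T[:3,3]-s["position"])).round(4),(rot(s["ee_rot"]).inv().as_matrix()@T[:3,:3].T).round(3))
E
```

```text
top focus []
top bottle [([237.9, 164.8], 0.81), ([178.7, 184.8], 0.25)]
top tin [([267.1, 161.9], 0.8)]
top battery [([303.7, 161.9], 0.73)]
top lug_back [([239.2, 204.8], 0.4)]
scene file [([104.4, 248.3], 0.86), ([227.9, 229.9], 0.83), ([199.9, 200.2], 0.64)]
scene file_block [([408.9, 265.9], 0.88), ([428.9, 209.0], 0.84), ([297.8, 306.8], 0.23)]
scene slot [([424.7, 183.8], 0.9), ([405.9, 240.0], 0.64)]
scene stored_file [([386.1, 252.8], 0.72), ([242.8, 305.2], 0.25)]
scene vise [([330.4, 245.3], 0.69)]
scene lug [([323.4, 245.0], 0.52)]
scene bush_face [([327.1, 232.5], 0.78), ([299.6, 304.2], 0.18)]
scene lug_back [([327.0, 226.1], 0.55)]
scene camera []
scene focus []
scene bottle [([342.0, 295.7], 0.72), ([408.6, 263.2], 0.31), ([406.2, 237.5], 0.18)]
scene tin [([298.3, 302.1], 0.92), ([404.6, 240.0], 0.55), ([327.5, 248.1], 0.17)]
scene battery [([243.3, 306.1], 0.7)]
bottle [ 0.736  0.104 -0.003]
tin [ 0.752 -0.024 -0.001]
battery [ 0.755 -0.182  0.001]
lug_back [0.54  0.082 0.089]
(np.float64(352.33656943975615), 280.59887122410237, 213.68528155220778)
cam in tool [ 0.0695 -0.0006 -0.136 ] [[-0.001 -0.962 -0.274]
 [ 1.    -0.001 -0.   ]
 [ 0.    -0.274  0.962]]
```

```bash
cat >> h.py <<'E'
def down(yaw,pitch=0):  # tool down, tool x at world yaw
    return R.from_euler("z",yaw)*R.from_euler("x",np.pi)
def plan(pos,rt,n=None,g=-1,vmax=4.9,wmax=8.5,start=None,lead=0):
    s=manip.get_state(); p,r=(s["position"],rot(s["ee_rot"])) if start is None else start
    pos=np.array(pos); dr=(r.inv()*rt).as_rotvec(degrees=True)
    m=max(int(np.ceil(np.linalg.norm(pos-p)*100/vmax)),int(np.ceil(np.linalg.norm(dr)/wmax)),1)
    n=n or -(-m//5)*5
    cp,cr=p.copy(),r; rows=[]
    for i in range(n):
        k=min(1,(i+1)/m) if n>=m and False else (i+1)/n
        tp=p+(pos-p)*k; tr=r*R.from_rotvec(dr*k,degrees=True)
        d=np.round(cr.inv().apply(tp-cp)*100,2); w=np.round((cr.inv()*tr).as_rotvec(degrees=True),2)
        rows.append(d.tolist()+w.tolist()+[g]); cp=cp+cr.apply(d/100); cr=cr*R.from_rotvec(w,degrees=True)
    for i in range(0,n,5): print(str(rows[i:i+5]).replace(" ",""))
    return cp,cr
E
python3 - <<'E'
from h import *
plan([.48,-.24,.2],down(1.55))
E
```

```text
[[3.65,-1.81,0.39,0.0,0.0,-6.82,-1],[3.84,-1.37,0.4,0.0,0.0,-6.82,-1],[3.97,-0.91,0.39,0.0,0.0,-6.82,-1],[4.05,-0.42,0.39,0.0,0.0,-6.82,-1],[4.07,0.06,0.4,0.0,0.0,-6.82,-1]]
[[4.04,0.54,0.39,0.0,0.0,-6.82,-1],[3.95,1.02,0.39,0.0,0.01,-6.82,-1],[3.79,1.48,0.4,0.0,-0.0,-6.81,-1],[3.59,1.92,0.39,0.0,-0.0,-6.82,-1],[3.34,2.33,0.39,0.0,-0.0,-6.82,-1]]
```

```bash
python3 - <<'E'
from h import *
plan([.46,-.19,.2],down(1.55))
E
```

```text
[[3.64,-2.35,0.39,0.0,0.0,-6.82,-1],[3.89,-1.91,0.4,0.0,0.0,-6.82,-1],[4.09,-1.43,0.39,0.0,0.0,-6.82,-1],[4.23,-0.93,0.39,0.0,0.0,-6.82,-1],[4.31,-0.42,0.39,0.0,0.0,-6.82,-1]]
[[4.33,0.09,0.4,0.0,0.0,-6.82,-1],[4.29,0.6,0.39,0.0,0.01,-6.82,-1],[4.18,1.11,0.39,0.0,-0.0,-6.81,-1],[4.03,1.6,0.4,0.0,-0.0,-6.82,-1],[3.81,2.06,0.39,0.0,-0.0,-6.82,-1]]
```

>>> servo_tool --pt "3.64 -2.35 0.39 0 0 -6.82 -1" --pt "3.89 -1.91 0.4 0 0 -6.82 -1" --pt "4.09 -1.43 0.39 0 0 -6.82 -1" --pt "4.23 -0.93 0.39 0 0 -6.82 -1" --pt "4.31 -0.42 0.39 0 0 -6.82 -1"

```text
clock: 2.05
position: [0.3321, -0.3627, 0.2197]
ee_rot: [0.0, 0.887, 0.461, 0.0]
contact_force: [0.3, -0.3, 0.8]
width: 0.0855
gripper_force: 0.0
```

>>> servo_tool --pt "4.33 0.09 0.4 0 0 -6.82 -1" --pt "4.29 0.6 0.39 0 0 -6.82 -1" --pt "4.18 1.11 0.39 0 0 -6.81 -1" --pt "4.03 1.6 0.4 0 0 -6.82 -1" --pt "3.81 2.06 0.39 0 0 -6.82 -1"

```text
clock: 2.55
position: [0.4609, -0.1884, 0.2001]
ee_rot: [0.0, 0.713, 0.701, 0.0]
contact_force: [0.7, -0.5, -0.7]
width: 0.0851
gripper_force: 0.0
```

```bash
python3 - <<'E'
from h import *
s=manip.get_state();print(s["clock"],s["position"],s["ee_rot"],s["qpos"].round(3).tolist())
im=optics.get_image("wrist");c=cal("wrist");cv2.imwrite("pics/w1.png",im[:,:,::-1])
for x in finder.tip_of("file","wrist"): print(x["at"],x["p"],onz(c,x["at"],.008))
hsv=cv2.cvtColor(im,cv2.COLOR_RGB2HSV)
m=(((hsv[...,0]<5)|(hsv[...,0]>174))&(hsv[...,1]>160)&(hsv[...,2]>60)).astype(np.uint8)
n,l,st,ce=cv2.connectedComponentsWithStats(m)
for i in range(1,n):
    if st[i,4]>300:
        pts=np.argwhere(l==i)[:,::-1].astype(np.float32); rc=cv2.minAreaRect(pts); print(st[i],rc,[onz(c,b,.012).round(4).tolist() for b in cv2.boxPoints(rc)])
E
```

```text
2.55 [ 0.46091837 -0.18843427  0.20013548] [4.68646518e-04 7.12732839e-01 7.01435441e-01 5.35958198e-05] [-0.528, 0.186, 1.729, -0.0, 1.226, -0.512]
[282.3, 222.9] 0.85 [ 0.46575738 -0.21414772  0.008     ]
[ 265  134   32   70 1880] ((280.2931823730469, 168.41506958007812), (69.69295501708984, 29.646339416503906), 87.87889862060547) [[0.4502, -0.1294, 0.012], [0.4768, -0.1288, 0.012], [0.4793, -0.1931, 0.012], [0.4512, -0.1938, 0.012]]
```

View pics/w1.png

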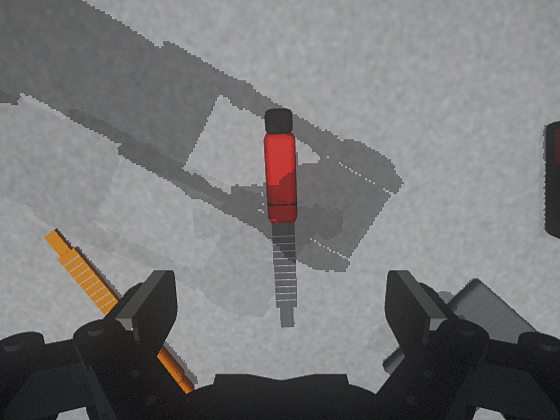

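```bash
python3 - <<'E'
from h import *
c=cal("wrist")
b=onz(c,[278.5,109],.011);j=onz(c,[284.3,222],.011);t=onz(c,[287.5,327.5],.004);o=onz(c,[55,240],.005)
print(b,j,t,np.linalg.norm(b-j),np.linalg.norm(t-j)); d=t-b; yaw=np.arctan2(d[1],d[0]);print("yaw",yaw,"orange end",o)
d=np.array([np.cos(yaw),np.sin(yaw),0]); g=(b+d*.105+j)/2-d*.052; print("grasp",g, "tool yaw",yaw+np.pi)
s=plan([g[0],g[1],.08],down(yaw+np.pi),n=5,g=-1)
plan([g[0],g[1],.012],s[1],n=5,g=-0.2,start=s)
E
```

```text
[ 0.46107498 -0.11152106  0.011     ] [ 0.46498716 -0.21603546  0.011     ] [ 0.46709459 -0.33698405  0.004     ] 0.10458759966647582 0.1211693074229065
yaw -1.544103822750491 orange end [ 0.23629917 -0.23336218  0.005     ]
grasp [ 0.46304442 -0.16427808  0.011     ] tool yaw 1.597488830839302
[[0.42,0.01,2.39,0.01,-0.03,-0.46,-1],[0.43,0.01,2.4,0.02,-0.03,-0.47,-1],[0.42,0.02,2.39,0.01,-0.02,-0.46,-1],[0.43,0.02,2.4,0.01,-0.03,-0.46,-1],[0.43,0.02,2.39,0.01,-0.03,-0.47,-1]]
[[-0.0,0.0,1.36,0.0,0.0,0.0,-0.2],[-0.0,0.0,1.36,0.0,0.0,0.0,-0.2],[-0.0,0.0,1.36,0.0,0.0,0.0,-0.2],[-0.0,0.0,1.36,0.0,0.0,0.0,-0.2],[-0.0,0.0,1.36,0.0,0.0,0.0,-0.2]]
```

>>> servo_tool --pt "0.42 0.01 2.4 0 0 -0.46 -1" --pt "0.43 0.01 2.4 0 0 -0.47 -1" --pt "0.42 0.02 2.4 0 0 -0.46 -1" --pt "0.43 0.02 2.4 0 0 -0.46 -1" --pt "0.43 0.02 2.4 0 0 -0.47 -1"

```text
clock: 3.15
position: [0.4607, -0.1692, 0.0794]
ee_rot: [0.0, 0.7, 0.714, -0.0]
contact_force: [1.1, -0.3, 1.0]
width: 0.0855
gripper_force: 0.0
```

>>> servo_tool --pt "0 0 2 0 0 0 -0.2" --pt "0 0 2 0 0 0 -0.2" --pt "0 0 1.5 0 0 0 -0.2" --pt "0 0 1.0 0 0 0 -0.2" --pt "0 0 0.5 0 0 0 -0.2"

```text
clock: 3.65
position: [0.4605, -0.169, 0.0093]
ee_rot: [-0.0, 0.7, 0.714, -0.0]
contact_force: [1.0, -0.2, 0.9]
width: 0.0514
gripper_force: 0.0
```

>>> servo_tool --pt "0 0 0 0 0 0 1" --pt "0 0 0 0 0 0 1" --pt "0 0 0 0 0 0 1" --pt "0 0 0 0 0 0 1" --pt "0 0 0 0 0 0 1" --squeeze 90

```text
clock: 4.15
position: [0.4613, -0.169, 0.0106]
ee_rot: [0.001, 0.7, 0.714, 0.0]
contact_force: [-0.9, -1.3, 1.8]
width: 0.026
gripper_force: 90.6
```

```bash
python3 - <<'E'
from h import *
c=cal("top");k=cal("scene")
print(onz(c,[180.5,198.7],.036),onz(k,[405.9,240],.036),onz(c,[183.9,186.3],0),onz(k,[408.9,265.9],0),"stored",onz(c,[201.5,190.7],.036),onz(k,[386.1,252.8],.036))
print("vise",onz(c,[239.3,208],0),onz(k,[330.4,245.3],0), "bush_face",tri([c,k],[[236.5,195.3],[327.1,232.5]]))
s=manip.get_state();p=s["position"];r=rot(s["ee_rot"])
a=plan([p[0],p[1],.2],r,n=5,g=1)
plan([.44,.20,.2],down(np.radians(28+180)),g=1,start=(a[0],a[1]))
E
```

```text
[0.5704488  0.33126794 0.036     ] [0.56613938 0.33578901 0.036     ] [0.63332184 0.32931297 0.        ] [0.6416607  0.33125266 0.        ] stored [0.60696818 0.24606073 0.036     ] [0.61470733 0.26015404 0.036     ]
vise [0.54448903 0.08826763 0.        ] [0.54006532 0.10254217 0.        ] bush_face [0.57525237 0.08531902 0.0979173 ]
[[-0.0,0.0,-3.79,0.0,0.0,0.0,1],[-0.01,0.01,-3.79,0.0,0.0,0.0,1],[-0.0,0.0,-3.79,0.0,0.0,0.0,1],[-0.01,0.01,-3.78,0.0,0.0,0.0,1],[0.0,0.0,-3.79,0.0,0.0,0.0,1]]
[[2.46,-0.09,-0.0,-0.0,0.01,-7.79,1],[2.46,0.24,-0.01,-0.0,0.0,-7.79,1],[2.39,0.57,0.0,-0.0,0.01,-7.79,1],[2.3,0.89,0.0,-0.0,0.01,-7.79,1],[2.15,1.2,-0.0,-0.01,0.0,-7.79,1]]
[[1.98,1.47,-0.0,0.0,0.01,-7.8,1],[1.75,1.73,-0.0,0.0,0.01,-7.79,1],[1.51,1.95,-0.0,0.0,0.0,-7.79,1],[1.22,2.14,-0.0,-0.0,0.01,-7.79,1],[0.93,2.29,-0.01,-0.0,0.01,-7.79,1]]
[[0.6,2.38,0.0,-0.0,0.0,-7.79,1],[0.28,2.45,0.0,-0.0,0.01,-7.79,1],[-0.06,2.47,0.0,-0.0,0.0,-7.79,1],[-0.39,2.43,0.0,-0.01,0.01,-7.79,1],[-0.71,2.36,0.0,0.0,0.01,-7.79,1]]
```

```bash
python3 - <<'E'
from h import *
s=manip.get_state();p=s["position"];r=rot(s["ee_rot"])
a=plan([p[0],p[1],.24],r,n=5,g=1)
plan([.525,.311,.24],down(np.radians(27+180)),g=1,start=(a[0],a[1]))
E
```

```text
[[-0.0,0.0,-4.59,0.0,0.0,0.0,1],[-0.01,0.01,-4.59,0.0,0.0,0.0,1],[-0.0,0.0,-4.59,0.0,0.0,0.0,1],[-0.01,0.01,-4.58,0.0,0.0,0.0,1],[-0.0,0.0,-4.59,0.0,0.0,0.0,1]]
[[3.19,0.49,-0.0,-0.0,0.01,-7.72,1],[3.1,0.91,-0.01,-0.0,0.0,-7.73,1],[2.94,1.32,0.0,-0.0,0.01,-7.72,1],[2.74,1.71,0.0,-0.0,0.01,-7.73,1],[2.49,2.06,-0.0,-0.01,0.0,-7.72,1]]
[[2.19,2.37,-0.0,0.0,0.01,-7.73,1],[1.85,2.64,-0.0,0.0,0.01,-7.72,1],[1.47,2.87,-0.0,0.0,0.0,-7.72,1],[1.08,3.05,-0.0,0.0,0.01,-7.73,1],[0.66,3.16,-0.0,-0.0,0.01,-7.72,1]]
[[0.23,3.22,-0.0,-0.0,0.0,-7.73,1],[-0.21,3.22,-0.0,-0.0,0.01,-7.72,1],[-0.64,3.16,-0.0,-0.0,0.0,-7.73,1],[-1.05,3.05,-0.0,-0.01,0.01,-7.72,1],[-1.46,2.88,-0.0,0.0,0.01,-7.72,1]]
```

>>> servo_tool --pt "0 0 -2.5 0 0 0 1" --pt "0 0 -5 0 0 0 1" --pt "0 0 -5 0 0 0 1" --pt "0 0 -5 0 0 0 1" --pt "0 0 -5 0 0 0 1"

```text
clock: 4.65
position: [0.4603, -0.168, 0.2369]
ee_rot: [-0.0, 0.7, 0.714, 0.0]
contact_force: [1.9, -0.5, -1.7]
width: 0.026
gripper_force: 90.3
```

>>> servo_tool --pt "3.2 0.5 0 0 0 -7.72 1" --pt "3.1 0.9 0 0 0 -7.73 1" --pt "2.94 1.3 0 0 0 -7.72 1" --pt "2.74 1.7 0 0 0 -7.73 1" --pt "2.5 2.06 0 0 0 -7.72 1"

```text
clock: 5.15
position: [0.4814, -0.007, 0.2347]
ee_rot: [-0.0, 0.422, 0.907, 0.0]
contact_force: [0.4, 1.0, -1.1]
width: 0.0263
gripper_force: 90.3
```

>>> servo_tool --pt "2.2 2.37 0 0 0 -7.73 1" --pt "1.85 2.64 0 0 0 -7.72 1" --pt "1.47 2.87 0 0 0 -7.72 1" --pt "1.08 3.05 0 0 0 -7.73 1" --pt "0.66 3.16 0 0 0 -7.72 1"

```text
clock: 5.65
position: [0.5024, 0.153, 0.2346]
ee_rot: [-0.001, 0.098, 0.995, -0.0]
contact_force: [0.1, -0.6, -1.3]
width: 0.0256
gripper_force: 90.3
```

>>> servo_tool --pt "0.23 3.22 0 0 0 -7.73 1" --pt "-0.2 3.22 0 0 0 -7.72 1" --pt "-0.64 3.16 0 0 0 -7.73 1" --pt "-1.05 3.05 0 0 0 -7.72 1" --pt "-1.46 2.88 0 0 0 -7.72 1"

```text
clock: 6.15
position: [0.5236, 0.3128, 0.2343]
ee_rot: [-0.001, -0.236, 0.972, -0.0]
contact_force: [0.5, -0.0, -1.4]
width: 0.0259
gripper_force: 90.3
```

```bash
python3 - <<'E'
from h import *
s=manip.get_state();print(s["clock"],s["position"],s["ee_rot"],s["qpos"].round(3).tolist(),s["width"])
im=optics.get_image("wrist");c=cal("wrist");cv2.imwrite("pics/w2.png",im[:,:,::-1])
for l in ["slot","file_block","stored_file"]:
    for x in finder.tip_of(l,"wrist"): print(l,x["at"],x["p"],onz(c,x["at"],.036 if l!="file_block" else 0))
E
```

```text
6.15 [0.52359336 0.31276482 0.2343059 ] [-8.02505428e-04 -2.36177180e-01  9.71709673e-01 -8.79689052e-05] [0.424, 0.332, 1.435, 0.0, 1.376, -1.623] 0.025865078986528154
slot [554.2, 67.4] 0.85 [0.31536256 0.48435392 0.036     ]
slot [200.0, 234.4] 0.34 [0.60297026 0.27056587 0.036     ]
file_block [472.4, 133.7] 0.85 [0.38856189 0.47231632 0.        ]
stored_file [201.3, 231.8] 0.79 [0.59985889 0.27059439 0.036     ]
```

View pics/w2.png

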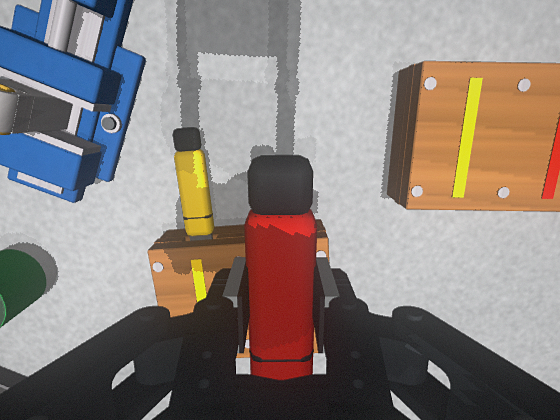

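```bash
python3 - <<'E'
import cv2
im=cv2.imread("pics/w2.png")[215:345,135:345]; cv2.imwrite("pics/w2c.png",cv2.resize(im,None,fx=3.8,fy=3.8,interpolation=cv2.INTER_NEAREST))
E
```

```text
(no output)
```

View pics/w2c.png

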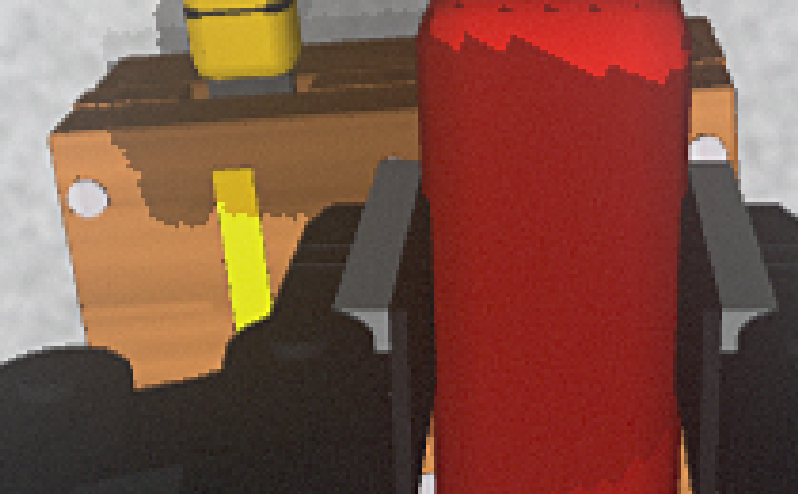

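```bash
python3 - <<'E'
from h import *
c=cal("wrist"); q=lambda x,y:[135+x/3.8,215+y/3.8]
A=onz(c,q(50,134),.062);B=onz(c,q(736,88),.062);C=onz(c,q(122,58),0);D=onz(c,q(712,18),0);E_=onz(c,q(87,345),.062)
print(A,B,np.linalg.norm(B-A),C,D,np.linalg.norm(D-C))
d=B-A;print("yaw",np.degrees(np.arctan2(-d[0],d[1])),"side yaw",np.degrees(np.arctan2(*(E_-A)[[1,0]])),"bot",np.degrees(np.arctan2(-(D-C)[0],(D-C)[1])))
S=onz(c,q(252,82),.034);print("stored junction",S)
pts=np.array([[-62.5,-85,62],[-62.5,85,62],[-62.5,-85,0],[-62.5,85,0]])/1000
uv=np.array([q(50,134),q(736,88),q(122,58),q(712,18)])
def f(v):
    P=R.from_euler("z",v[2]).apply(pts)+[v[0],v[1],0]; return (proj(c,P)-uv).ravel()
r=least_squares(f,[.63,.33,.47]);yaw=r.x[2];print(r.x,np.degrees(yaw),r.fun.round(1))
sl=R.from_euler("z",yaw).apply([-.0625,.04,.036])+[r.x[0],r.x[1],0];print("slot",sl)
top=cal("top")
full=np.array([[-62.5,-85,62],[-62.5,85,62],[62.5,-85,62],[62.5,85,62]])/1000
print(proj(top,R.from_euler("z",yaw).apply(full)+[r.x[0],r.x[1],0]).round(1).tolist())
# file yaw in hand
print("tool yaw",rot(manip.get_state()["ee_rot"]).apply([-1,0,0]))
# handle axis in image
im=cv2.imread("pics/w2.png")[:,:,::-1];h=cv2.cvtColor(im,cv2.COLOR_RGB2HSV)
m=((h[...,0]<5)|(h[...,0]>174))&(h[...,1]>150)
for rr in range(225,375,15):
    x=np.where(m[rr,200:360])[0]+200;print(rr,x.min(),x.max(),(x.min()+x.max())/2)
E
```

```text
[0.6268165  0.22580263 0.062     ] [0.53969142 0.37047937 0.062     ] 0.16888498316118375 [ 6.28289436e-01  2.24768048e-01 -5.55111512e-17] [0.53974842 0.37189777 0.        ] 0.17171681973722028
yaw 31.056566743840108 side yaw 30.567828309420307 bot 31.039056933505073
stored junction [0.60359641 0.26323102 0.034     ]
[0.63712506 0.33046011 0.54193074] 31.050344451428842 [-0.6  0.4  0.5  0.3  0.8 -0.4 -0.7 -0.3]
slot [0.56294877 0.33249175 0.036     ]
[[205.7, 184.5], [168.8, 204.3], [191.9, 159.4], [155.3, 178.7]]
tool yaw [ 0.89084244  0.45430628 -0.0023555 ]
225 244 313 278.5
240 245 314 279.5
255 247 315 281.0
270 248 313 280.5
285 249 312 280.5
300 249 312 280.5
315 250 311 280.5
330 250 313 281.5
345 250 312 281.0
360 251 312 281.5
```

```bash
cat >> h.py <<'E'
SLOT=np.array([.56295,.33249,.036]); SYAW=np.radians(31.05); SD=np.array([np.cos(SYAW),np.sin(SYAW),0])
E
python3 - <<'E'
from h import *
s=manip.get_state()
plan(SLOT-SD*.197+[0,0,.064],down(SYAW+np.pi)*R.from_euler("y",-3.1,degrees=True),g=1)
E
```

```text
[[3.03,-0.26,2.69,-0.03,-0.65,-0.81,1],[3.07,-0.22,2.65,-0.02,-0.64,-0.8,1],[3.09,-0.18,2.62,-0.03,-0.65,-0.81,1],[3.13,-0.14,2.59,-0.03,-0.65,-0.8,1],[3.16,-0.09,2.54,-0.02,-0.64,-0.81,1]]
```

>>> servo_tool --pt "3.03 -0.26 2.69 0 -0.65 -0.81 1" --pt "3.07 -0.22 2.65 0 -0.64 -0.8 1" --pt "3.09 -0.18 2.62 0 -0.65 -0.81 1" --pt "3.13 -0.14 2.59 0 -0.65 -0.8 1" --pt "3.16 -0.09 2.54 0 -0.64 -0.81 1"

```text
clock: 6.85
position: [0.3935, 0.2289, 0.0998]
ee_rot: [0.028, -0.267, 0.963, 0.006]
contact_force: [0.5, -0.2, -2.2]
width: 0.0261
gripper_force: 90.3
```

>>> servo_tool --pt "0 0 0 0 0 0 1" --pt "0 0 0 0 0 0 1" --pt "0 0 0 0 0 0 1" --pt "0 0 0 0 0 0 1" --pt "0 0 0 0 0 0 1"

```text
clock: 7.35
position: [0.3968, 0.2314, 0.1014]
ee_rot: [0.029, -0.267, 0.963, 0.007]
contact_force: [0.3, -0.5, -1.7]
width: 0.0261
gripper_force: 90.3
```

```bash
python3 - <<'E'
from h import *
s=manip.get_state();r=rot(s["ee_rot"]);print(s["clock"],s["position"],r.as_matrix().round(4).tolist(),s["qpos"].round(3).tolist())
org=s["position"]+r.apply([-.047,0,.0016])
out=[]
for n in ["scene","top"]:
    im=optics.get_image(n);c=cal(n);cv2.imwrite(f"pics/{n}3.png",im[:,:,::-1])
    t=s["position"]+r.apply([-.167,0,.002+.0065]); print(n,"org",proj(c,org),"tip",proj(c,t), "TCP",proj(c,s["position"]))
    u=proj(c,org)[0].astype(int); cr=im[u[1]-35:u[1]+35,u[0]-45:u[0]+45]; out.append(cv2.resize(cr[:,:,::-1],None,fx=6,fy=6,interpolation=cv2.INTER_NEAREST)); print("crop off",u-[45,35])
cv2.imwrite("pics/c3.png",cv2.resize(np.hstack(out),(800,311),interpolation=cv2.INTER_AREA))
E
```

```text
7.35 [0.39680669 0.23142166 0.10144183] [[-0.8557, -0.515, 0.0514], [-0.5142, 0.8572, 0.028], [-0.0585, -0.0025, -0.9983]] [0.37, 0.204, 1.994, 0.01, 0.885, -1.747]
scene org [[374.7794119  198.17683457]] tip [[402.06617714 219.44497889]] TCP [[364.7475713  190.64525791]]
crop off [329 163]
top org [[193.43067322 228.24319851]] tip [[179.6787077  202.39652388]] TCP [[198.95644568 238.57062126]]
crop off [148 193]
```

View pics/c3.png

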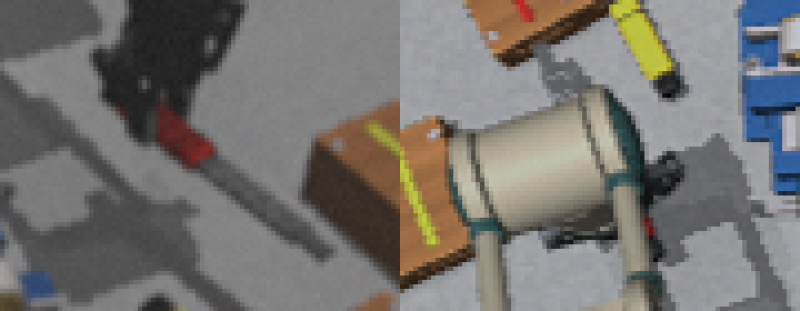

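```bash
python3 - <<'E'
from h import *
s=manip.get_state();p=s["position"];r=rot(s["ee_rot"])
a=plan(p+[0,0,-.0665],r,n=5,g=1)
rt=down(SYAW+np.pi)*R.from_euler("y",-3.35,degrees=True)
t0=SLOT-SD*.197; t0[2]=.0349
plan(t0+SD*.06,rt,n=5,g=1,start=a)
E
```

```text
[[0.08,0.0,1.33,0.0,0.0,0.0,1],[0.07,0.01,1.33,0.0,0.0,0.0,1],[0.08,-0.0,1.32,0.0,0.0,0.0,1],[0.07,0.0,1.33,0.0,0.0,0.0,1],[0.08,0.0,1.33,0.0,0.0,0.0,1]]
[[-1.16,0.02,0.06,-0.03,-0.01,-0.01,1],[-1.16,0.01,0.06,-0.02,-0.02,-0.0,1],[-1.17,0.02,0.06,-0.03,-0.01,-0.01,1],[-1.16,0.01,0.06,-0.02,-0.01,-0.0,1],[-1.16,0.01,0.06,-0.03,-0.02,-0.01,1]]
```

>>> servo_tool --pt "0.08 0 1.9 0 0 0 1" --pt "0.08 0 1.9 0 0 0 1" --pt "0.08 0 1.9 0 0 0 1" --pt "0.06 0 0.95 0 0 0 1" --pt "0 0 0 0 0 0 1"

```text
clock: 7.95
position: [0.3952, 0.2309, 0.033]
ee_rot: [0.026, -0.267, 0.963, 0.006]
contact_force: [0.7, -0.1, -2.0]
width: 0.0255
gripper_force: 90.3
```

>>> servo_tool --pt "-1.16 0.02 0.06 -0.03 0 0 1" --pt "-1.16 0.01 0.06 -0.03 0 0 1" --pt "-1.16 0.01 0.06 -0.03 0 0 1" --pt "-1.16 0.01 0.06 -0.03 0 0 1" --pt "-1.16 0.01 0.06 -0.03 0 0 1"

```text
clock: 8.45
position: [0.4469, 0.2624, 0.0347]
ee_rot: [0.028, -0.267, 0.963, 0.008]
contact_force: [0.5, -0.8, -1.9]
width: 0.026
gripper_force: 90.3
```

```bash
python3 - <<'E'
from h import *
s=manip.get_state();p=s["position"];r=rot(s["ee_rot"])
o=p+r.apply([-.047,0,.0016]);t=p+r.apply([-.167,0,.0085]);n=np.array([-SD[1],SD[0],0])
for q in (o,t): print("along",(q-SLOT)@SD,"lat",(q-SLOT)@n,"dz",q[2]-.036)
print(s["clock"],p,s["contact_force"])
E
```

```text
along -0.08859911358203669 lat -0.00019357319484503708 dz -0.0002415504863956877
along 0.03159908838836507 lat -0.00024087093264293832 dz -0.00024400130410215382
8.45 [0.44685762 0.26239289 0.03465873] [ 0.53769877 -0.78606529 -1.89113679]
```

>>> servo_tool --pt "-1.4 0 0.08 0 0 0 1" --pt "-1.4 0 0.08 0 0 0 1" --pt "-1.4 0 0.08 0 0 0 1" --pt "-1.4 0 0.08 0 0 0 1" --pt "-1.4 0 0.08 0 0 0 1"

```text
clock: 8.95
position: [0.5065, 0.2984, 0.0341]
ee_rot: [0.027, -0.267, 0.963, 0.008]
contact_force: [-0.9, 1.0, -1.6]
width: 0.0261
gripper_force: 90.3
```

>>> servo_tool --pt "-0.5 0 0.03 0 0 0 1" --pt "-0.4 0 0.02 0 0 0 1" --pt "-0.3 0 0.02 0 0 0 1" --pt "-0.2 0 0.01 0 0 0 1" --pt "-0.1 0 0 0 0 0 1"

```text
clock: 9.45
position: [0.5181, 0.3053, 0.0343]
ee_rot: [0.027, -0.267, 0.963, 0.008]
contact_force: [0.1, 1.1, -1.7]
width: 0.0258
gripper_force: 90.3
```

```bash
python3 - <<'E'
from h import *
s=manip.get_state();p=s["position"];r=rot(s["ee_rot"])
o=p+r.apply([-.047,0,.0016]);t=p+r.apply([-.167,0,.0085]);n=np.array([-SD[1],SD[0],0])
for q in (o,t): print("along",(q-SLOT)@SD,"lat",(q-SLOT)@n,"dz",q[2]-.036)
print(s["clock"],p,s["contact_force"])
E
```

```text
along -0.005411639056532544 lat -0.00016718656093560165 dz -0.0007008674596542114
along 0.11478640957958985 lat -0.00023175925642826502 dz -0.0008877750179635824
9.45 [0.5181072  0.30532754 0.03427156] [ 0.14635011  1.08969871 -1.65221215]
```

>>> servo_tool --pt "-0.2 0 0.01 0 0 0 1" --pt "-0.2 0 0.01 0 0 0 1" --pt "-0.1 0 0 0 0 0 1" --pt "-0.1 0 0 0 0 0 1" --pt "0 0 0 0 0 0 1"

```text
clock: 9.95
position: [0.5191, 0.3061, 0.0335]
ee_rot: [0.022, -0.268, 0.963, 0.007]
contact_force: [-7.2, -5.4, 2.6]
width: 0.026
gripper_force: 90.9
```

>>> servo_tool --pt "-0.2 0 0.01 0 0 0 1" --pt "-0.2 0 0.01 0 0 0 1" --pt "-0.2 0 0 0 0 0 1" --pt "0 0 0 0 0 0 1" --pt "0 0 0 0 0 0 1"

```text
clock: 10.45
position: [0.5191, 0.3063, 0.0327]
ee_rot: [0.016, -0.268, 0.963, 0.005]
contact_force: [-15.6, -11.9, 8.0]
width: 0.026
gripper_force: 91.8
```

```bash
python3 - <<'E'
from h import *
s=manip.get_state();p=s["position"];r=rot(s["ee_rot"])
o=p+r.apply([-.047,0,.0016]);n=np.array([-SD[1],SD[0],0])
for q in (o,): print("along",(q-SLOT)@SD,"lat",(q-SLOT)@n,"dz",q[2]-.036)
print(s["clock"],p,s["contact_force"],s["moment"],r.apply([-1,0,0]))
out=[]
for n in ["wrist","scene"]:
    im=optics.get_image(n);c=cal(n);cv2.imwrite(f"pics/{n}4.png",im[:,:,::-1])
    print(proj(c,SLOT))
    u=proj(c,SLOT)[0].astype(int) if n=="scene" else np.array([280,270])
    h,w=(45,60) if n=="scene" else (150,200)
    out.append(cv2.resize(im[u[1]-h:u[1]+h,u[0]-w:u[0]+w,::-1],(400,300),interpolation=cv2.INTER_NEAREST))
cv2.imwrite("pics/c4.png",np.hstack(out))
E
```

```text
along -0.004087641194005488 lat 0.00019144221634571882 dz -0.0032546807995577215
10.45 [0.51907569 0.30626406 0.03273504] [-15.63229201 -11.88172392   7.97671157] [-1.5620775   2.05549589 -0.03945693] [0.85590806 0.51599315 0.03424123]
[[279.06790803 385.45945262]]
[[404.5968029  239.31330269]]
```

View pics/c4.png

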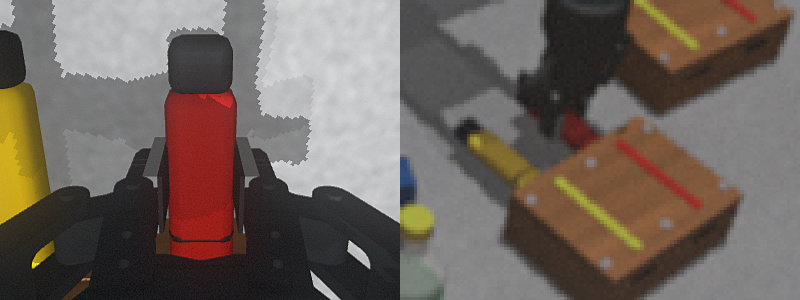

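>>> servo_tool --pt "0.3 0 0 0 0 0 1" --pt "0.3 0 0 0 0 0 1" --pt "0.2 0 0 0 0 0 1" --pt "0 0 0 0 0 0 0.2" --pt "0 0 0 0 0 0 -0.1" --squeeze 30

```text
clock: 11.05
position: [0.5239, 0.3085, 0.0351]
ee_rot: [0.029, -0.267, 0.963, 0.008]
contact_force: [1.0, 0.6, 0.1]
width: 0.0462
gripper_force: 0.0
```

>>> servo_tool --pt "0 0 0 0 0 0 -0.1" --pt "0 0 0 0 0 0 -0.1" --pt "0 0 0 0 0 0 -0.1" --pt "0 0 0 0 0 0 -0.1" --pt "0 0 -0.3 0 0 0 -0.1"

```text
clock: 11.55
position: [0.5214, 0.3073, 0.0369]
ee_rot: [0.027, -0.267, 0.963, 0.008]
contact_force: [0.1, 0.5, -0.2]
width: 0.0467
gripper_force: 0.0
```

```bash
python3 - <<'E'
from h import *
s=manip.get_state();print(s["clock"],s["position"],s["qpos"].round(3).tolist())
im=optics.get_image("wrist");c=cal("wrist")
for x in finder.tip_of("file","wrist")[:2]: print(x["p"],onz(c,x["at"],.034),SLOT)
r=rot(s["ee_rot"])
a=plan(s["position"]+[0,0,.17],down(SYAW+np.pi),n=5,g=-.1)
E
```

```text
11.55 [0.52143613 0.30734274 0.03685113] [0.413, 0.47, 1.759, 0.01, 0.857, -1.706]
0.62 [0.56227639 0.33266608 0.034     ] [0.56295 0.33249 0.036  ]
[[-0.18,0.0,-3.38,0.0,0.65,-0.01,-0.1],[-0.15,0.01,-3.39,0.01,0.66,-0.0,-0.1],[-0.1,-0.0,-3.38,0.0,0.65,-0.01,-0.1],[-0.07,0.0,-3.39,0.01,0.66,-0.0,-0.1],[-0.02,0.0,-3.38,0.0,0.65,-0.01,-0.1]]
```

>>> servo_tool --pt "-0.18 0 -3.4 0 0.65 0 -0.1" --pt "-0.15 0 -3.4 0 0.66 0 -0.1" --pt "-0.1 0 -3.4 0 0.65 0 -0.1" --pt "-0.07 0 -3.4 0 0.66 0 -0.1" --pt "0 0 -3.4 0 0.65 0 -0.1"

```text
clock: 12.15
position: [0.5209, 0.3069, 0.2088]
ee_rot: [-0.0, -0.267, 0.964, 0.0]
contact_force: [0.3, 0.4, -0.6]
width: 0.047
gripper_force: 0.0
```

```bash
python3 - <<'E'
from h import *
s=manip.get_state();print(s["clock"],s["position"])
plan([.53,.088,.25],down(np.pi),g=-1)
E
```

```text
12.15 [0.52093273 0.30693307 0.20879419]
[[2.1,-3.85,-0.82,0.0,-0.01,6.2,-1],[1.68,-4.05,-0.83,0.01,-0.01,6.21,-1],[1.22,-4.2,-0.82,0.0,-0.01,6.2,-1],[0.77,-4.32,-0.83,0.0,-0.01,6.21,-1],[0.29,-4.37,-0.82,0.01,-0.01,6.2,-1]]
```

>>> servo_tool --pt "2.1 -3.85 -0.82 0 0 6.2 -1" --pt "1.68 -4.05 -0.83 0 0 6.2 -1" --pt "1.22 -4.2 -0.82 0 0 6.2 -1" --pt "0.77 -4.32 -0.83 0 0 6.2 -1" --pt "0.29 -4.37 -0.82 0 0 6.2 -1"

```text
clock: 12.65
position: [0.53, 0.0865, 0.2489]
ee_rot: [-0.0, 0.002, 1.0, 0.0]
contact_force: [0.6, 0.2, 0.5]
width: 0.0853
gripper_force: 0.0
```

>>> servo_tool --pt "0 0 0 0 0 0 -1" --pt "0 0 0 0 0 0 -1" --pt "0 0 0 0 0 0 -1" --pt "0 0 0 0 0 0 -1" --pt "0 0 0 0 0 0 -1"

```text
clock: 13.15
position: [0.53, 0.0893, 0.248]
ee_rot: [-0.001, -0.001, 1.0, 0.0]
contact_force: [0.6, 0.2, -0.2]
width: 0.0853
gripper_force: 0.0
```

```bash
python3 - <<'E'
from h import *
s=manip.get_state();print(s["clock"],s["position"],s["ee_rot"],s["qpos"].tolist())
im=optics.get_image("wrist");c=cal("wrist");cv2.imwrite("pics/w5.png",im[:,:,::-1])
for l,z in [("lug",.022),("lug_back",.094),("bush_face",.094),("vise",0),("bush",.094)]:
    for x in finder.tip_of(l,"wrist")[:2]: print(l,x["at"],x["p"],onz(c,x["at"],z))
E
```

```text
13.15 [0.52997571 0.08928544 0.24803286] [-7.90714144e-04 -1.26472314e-03  9.99998878e-01  1.39009495e-04] [0.03718840898312542, 0.21516914391992042, 1.567108763469291, 0.0003421483779303578, 1.3608851810103844, -1.5362089228313993]
lug [277.1, 206.4] 0.65 [0.55462576 0.08593868 0.022     ]
lug_back [275.6, 213.9] 0.66 [0.54263813 0.08537081 0.094     ]
lug_back [443.1, 252.3] 0.27 [0.57758963 0.23311247 0.094     ]
bush_face [278.6, 246.9] 0.62 [0.57275647 0.08794109 0.094     ]
vise [281.5, 204.4] 0.58 [0.55798376 0.09066692 0.        ]
bush [274.7, 228.0] 0.51 [0.55531411 0.08456435 0.094     ]
bush [277.4, 250.5] 0.38 [0.57614314 0.08688395 0.094     ]
```

View pics/w5.png

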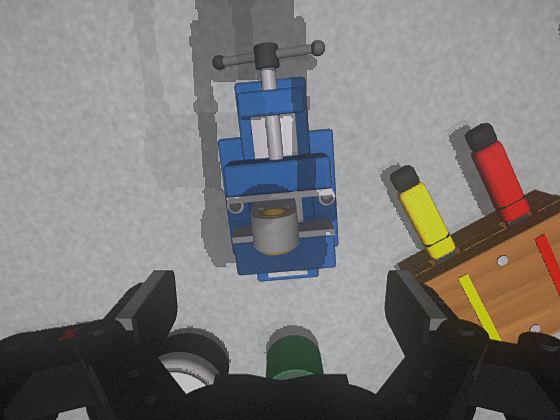

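```bash
python3 - <<'E'
import cv2
im=cv2.imread("pics/w5.png")[140:285,200:360]; cv2.imwrite("pics/w5c.png",cv2.resize(im,None,fx=4,fy=4,interpolation=cv2.INTER_CUBIC))
E
```

```text
(no output)
```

View pics/w5c.png

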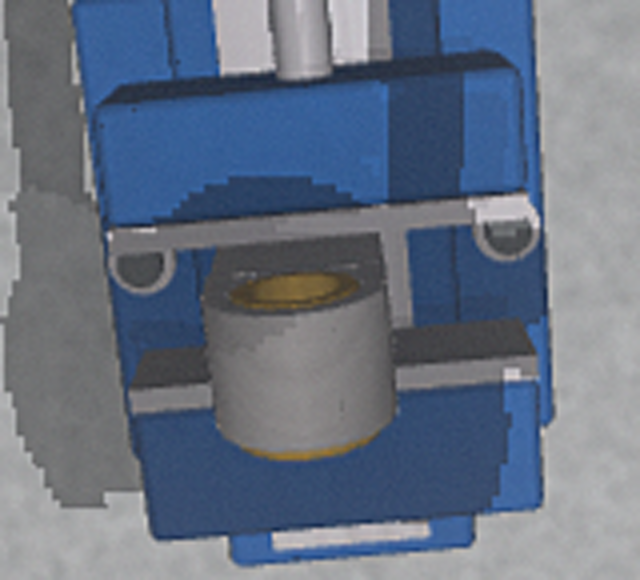

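```bash
python3 - <<'E'
from h import *
c=cal("wrist"); q=lambda x,y:[200+x/4-.4,140+y/4-.4]
pts=np.array([[-17,-50,58],[-17,50,58],[17,-50,58],[17,50,58]])/1000
uv=np.array([q(112,257),q(540,222),q(133,393),q(537,355)])
f=lambda v:(proj(c,R.from_euler("z",v[2]).apply(pts)+[v[0],v[1],0])-uv).ravel()
r=least_squares(f,[.54,.09,.09]);print(r.x,np.degrees(r.x[2]),r.fun.round(1))
# lug: back eye centre, silhouette side extremes of back & front faces
a=np.linspace(-np.pi/2,np.pi/2,61)
def lugmod(v):
    Rm=R.from_euler("z",v[2]); o=np.array([v[0],v[1],.022])
    arc=np.c_[0*a,.02*np.sin(a),.072+.02*np.cos(a)]
    L=lambda x:proj(c,Rm.apply(arc+[x,0,0])+o)
    b,fr=L(-.015),L(.015); e=proj(c,Rm.apply([[-.015,0,.072]])+o)[0]
    return np.r_[b[:,0].min(),b[:,0].max(),fr[:,0].min(),fr[:,0].max(),e]
m=np.r_[q(203,0)[0],q(387,0)[0],q(215,0)[0],q(397,0)[0],q(294,291)]
r2=least_squares(lambda v:lugmod(v)-m,[.555,.088,.09]);print(r2.x,np.degrees(r2.x[2]),r2.fun.round(1))
# fk fit
Q=[([0.276,1.505,1.361],[.202,-.538,.239]),([.186,1.729,1.226],[.4609,-.1884,.2001]),([.332,1.435,1.376],[.5236,.3128,.2343]),([.204,1.994,.885],[.3968,.2314,.1014]),([.47,1.759,.857],[.5214,.3073,.0369]),([.2152,1.5671,1.3609],[.53,.0893,.248])]
def fk(v,qq):
    a1,d1,L2,L3,e,L6=v; a_,b_,c_=qq[0],qq[0]+qq[1],sum(qq)
    return np.array([a1+L2*np.sin(a_)+L3*np.sin(b_)+e*np.cos(b_)+L6*np.sin(c_), d1+L2*np.cos(a_)+L3*np.cos(b_)-e*np.sin(b_)+L6*np.cos(c_)])
g=lambda v:np.concatenate([fk(v,x)-[np.hypot(p[0],p[1]),p[2]] for x,p in Q]+[(np.array(v)-[0,.3,.4,.4,0,.2])*1e-3])
r3=least_squares(g,[0,.3,.4,.4,0,.2]);print(r3.x.round(4),np.abs(r3.fun[:12]).max())
E
```

```text
[0.55569884 0.09026332 0.0884175 ] 5.065949763313379 [ 0.8  0.1 -1.5 -0.2 -0.1 -0.4  0.9  0.5]
[0.55652173 0.08374201 0.07830807] 4.486721992008322 [-0.4  0.3  0.   0.   0.2  0. ]
[0.0063 0.1196 0.6242 0.4195 0.0562 0.3385] 0.0001697080711548643
```

```bash
python3 - <<'E'
from h import *
rt=down(np.pi+np.radians(4.7))
a=plan([.5565,.0837,.132],rt,n=5)
plan([.5565,.0837,.072],rt,n=5,start=a,g=-.4)
E
```

```text
[[-0.53,-0.09,2.33,0.0,-0.01,-0.93,-1],[-0.52,-0.11,2.32,0.0,-0.01,-0.93,-1],[-0.53,-0.11,2.33,0.0,-0.02,-0.93,-1],[-0.52,-0.12,2.32,0.0,-0.01,-0.93,-1],[-0.52,-0.12,2.33,0.01,-0.01,-0.93,-1]]
[[0.0,-0.0,1.2,-0.0,-0.0,0.0,-0.4],[0.0,-0.0,1.2,-0.0,-0.0,0.0,-0.4],[0.0,-0.0,1.2,-0.0,-0.0,0.0,-0.4],[0.0,-0.0,1.2,-0.0,-0.0,0.0,-0.4],[0.0,-0.0,1.2,-0.0,-0.0,0.0,-0.4]]
```

>>> servo_tool --pt "-0.53 -0.1 2.33 0 0 -0.93 -1" --pt "-0.52 -0.11 2.32 0 0 -0.93 -1" --pt "-0.53 -0.11 2.33 0 0 -0.93 -1" --pt "-0.52 -0.12 2.32 0 0 -0.93 -1" --pt "-0.52 -0.12 2.33 0 0 -0.93 -1"

```text
clock: 13.95
position: [0.5568, 0.0833, 0.1313]
ee_rot: [-0.0, -0.041, 0.999, 0.0]
contact_force: [0.0, -0.5, 0.2]
width: 0.0853
gripper_force: 0.0
```

>>> servo_tool --pt "0 0 0 0 0 0 -1" --pt "0 0 0 0 0 0 -1" --pt "0 0 0 0 0 0 -1" --pt "0 0 0 0 0 0 -1" --pt "0 0 0 0 0 0 -1"

```text
clock: 14.45
position: [0.5569, 0.0834, 0.1332]
ee_rot: [0.001, -0.041, 0.999, 0.0]
contact_force: [0.5, 0.4, -0.9]
width: 0.0861
gripper_force: 0.0
```

```bash
python3 - <<'E'
from h import *
s=manip.get_state();print(s["clock"],s["position"],s["contact_force"])
plan([.5565,.0837,.072],down(np.pi+np.radians(4.7)),n=5,g=-.5)
optics.get_image("wrist");c=cal("wrist")
for l,z in [("lug",.022),("lug_back",.094),("bush_face",.094),("bush",.094)]:
    for x in finder.tip_of(l,"wrist")[:1]: print(l,x["at"],x["p"],onz(c,x["at"],z))
E
```

```text
14.45 [0.55692502 0.08342067 0.13323469] [ 0.54773148  0.42361189 -0.9048053 ]
[[0.01,0.01,1.22,0.0,0.01,-0.01,-0.5],[0.01,0.0,1.23,0.0,0.02,-0.0,-0.5],[0.01,0.01,1.22,0.0,0.01,-0.01,-0.5],[0.01,0.0,1.23,0.0,0.01,-0.0,-0.5],[0.0,0.01,1.22,0.0,0.02,-0.01,-0.5]]
lug [281.6, 211.5] 0.75 [0.55567302 0.08455131 0.022     ]
lug_back [281.4, 219.9] 0.71 [0.5403633 0.0830128 0.094    ]
bush_face [282.6, 277.1] 0.87 [0.57269311 0.08630887 0.094     ]
```

>>> servo_tool --pt "0 0 1.3 0 0 0 -0.8" --pt "0 0.02 1.3 0 0 0 -0.8" --pt "0 0.02 1.3 0 0 0 -0.8" --pt "0 0 1.3 0 0 0 -0.8" --pt "0 0 0.9 0 0 0 -0.8"

```text
clock: 15.2
position: [0.5555, 0.0837, 0.069]
ee_rot: [-0.002, -0.041, 0.999, 0.0]
contact_force: [0.1, -0.1, -0.4]
width: 0.0768
gripper_force: 0.0
```

>>> servo_tool --pt "0 0 0 0 0 0 -0.2" --pt "0 0 0 0 0 0 1" --pt "0 0 0 0 0 0 1" --pt "0 0 0 0 0 0 1" --pt "0 0 0 0 0 0 1" --squeeze 80

```text
clock: 15.7
position: [0.5569, 0.0838, 0.0716]
ee_rot: [0.0, -0.041, 0.999, 0.0]
contact_force: [1.1, 0.2, 0.0]
width: 0.0393
gripper_force: 80.7
```

>>> servo_tool --pt "0 0 -1.5 0 0 0 1" --pt "0 0 -3 0 0 0 1" --pt "0 0 -4.5 0 0 0 1" --pt "0 0 -5 0 0 0 1" --pt "0 0 -5 0 0 0 1"

```text
clock: 16.2
position: [0.5557, 0.0836, 0.2624]
ee_rot: [-0.001, -0.041, 0.999, -0.0]
contact_force: [0.5, -0.8, -3.1]
width: 0.0394
gripper_force: 81.4
```

```bash
python3 - <<'E'
from h import *
s=manip.get_state();print(s["clock"],s["position"],s["contact_force"],s["width"])
rt=down(np.radians(145))
plan([.40,-.06,.30],rt,g=1)
im=optics.get_image("scene");c=cal("scene")
for l in ["camera","focus"]:
    print(l,[(x["at"],x["p"]) for x in finder.tip_of(l,"scene")[:3]])
E
```

```text
16.2 [0.55568127 0.08360428 0.26242459] [ 0.5478591  -0.83490154 -3.10446214] 0.03941128804731229
[[3.34,-2.61,-0.74,-0.01,-0.03,7.93,1],[2.95,-3.04,-0.75,-0.01,-0.02,7.94,1],[2.49,-3.43,-0.75,-0.01,-0.03,7.93,1],[2.0,-3.73,-0.75,-0.01,-0.03,7.94,1],[1.47,-3.97,-0.75,-0.0,-0.02,7.93,1]]
camera [([183.6, 279.7], 0.73)]
focus [([343.7, 296.5], 0.37)]
```

```bash
python3 - <<'E'
from h import *
plan([.574,-.396+.02,.48],down(np.radians(145)),g=1)
E
```

```text
[[0.14,-3.06,-1.43,0.01,0.03,2.64,1],[-0.01,-3.07,-1.44,0.01,0.03,2.65,1],[-0.15,-3.06,-1.43,0.0,0.03,2.64,1],[-0.28,-3.06,-1.43,0.01,0.02,2.65,1],[-0.43,-3.04,-1.43,0.01,0.03,2.64,1]]
[[-0.56,-3.01,-1.43,0.01,0.03,2.65,1],[-0.71,-2.99,-1.43,0.01,0.03,2.64,1],[-0.84,-2.95,-1.43,0.0,0.03,2.65,1],[-0.97,-2.91,-1.44,0.01,0.03,2.64,1],[-1.11,-2.86,-1.43,0.01,0.02,2.65,1]]
[[-1.23,-2.8,-1.43,0.01,0.03,2.64,1],[-1.37,-2.75,-1.43,0.01,0.03,2.65,1],[-1.49,-2.68,-1.43,0.0,0.03,2.64,1],[-1.61,-2.61,-1.43,0.01,0.03,2.65,1],[-1.73,-2.54,-1.44,0.01,0.03,2.64,1]]
```

>>> servo_tool --pt "0.14 -3.06 -3 0 0 2.64 1" --pt "0 -3.07 -3 0 0 2.65 1" --pt "-0.15 -3.06 -3 0 0 2.64 1" --pt "-0.28 -3.06 -3 0 0 2.65 1" --pt "-0.43 -3.04 -3 0 0 2.64 1"

```text
clock: 16.85
position: [0.5613, -0.0706, 0.4095]
ee_rot: [-0.003, 0.075, 0.997, 0.0]
contact_force: [1.0, -0.9, -3.1]
width: 0.0393
gripper_force: 81.9
```

>>> servo_tool --pt "-0.56 -3 -1.35 0 0 2.65 1" --pt "-0.71 -3 -1.35 0 0 2.64 1" --pt "-0.84 -2.95 -1.35 0 0 2.65 1" --pt "-0.97 -2.9 -1.35 0 0 2.64 1" --pt "-1.11 -2.86 -1.35 0 0 2.65 1"

```text
clock: 17.35
position: [0.5675, -0.224, 0.4762]
ee_rot: [-0.003, 0.19, 0.982, 0.001]
contact_force: [0.2, -0.7, -3.4]
width: 0.0391
gripper_force: 81.9
```

>>> servo_tool --pt "-1.23 -2.8 0 0 0 2.64 1" --pt "-1.37 -2.75 0 0 0 2.65 1" --pt "-1.5 -2.68 0 0 0 2.64 1" --pt "-1.6 -2.6 0 0 0 2.65 1" --pt "-1.73 -2.54 0 0 0 2.64 1"

```text
clock: 17.85
position: [0.573, -0.3772, 0.4753]
ee_rot: [-0.003, 0.302, 0.953, 0.001]
contact_force: [0.5, 0.2, -3.5]
width: 0.0391
gripper_force: 81.9
```

>>> servo_tool --pt "0 0 0 0 0 0 1" --pt "0 0 0 0 0 0 1" --pt "0 0 0 0 0 0 1" --pt "0 0 0 0 0 0 1" --pt "0 0 0 0 0 0 1"

```text
clock: 18.35
position: [0.5732, -0.3748, 0.479]
ee_rot: [-0.0, 0.3, 0.954, -0.0]
contact_force: [-0.3, 0.4, -3.1]
width: 0.0391
gripper_force: 81.9
```

```bash
python3 - <<'E'
from h import *
s=manip.get_state();print(s["clock"],s["position"],s["ee_rot"],s["qpos"].round(4).tolist())
im=optics.get_image("wrist");c=cal("wrist");cv2.imwrite("pics/w6.png",im[:,:,::-1]); np.savez("v6.npz",im=im,f=c[0],cx=c[1],cy=c[2],T=c[3])
for l,z in [("camera",0),("focus",.15),("lug_back",.5)]:
    for x in finder.tip_of(l,"wrist")[:2]: print(l,x["at"],x["p"],onz(c,x["at"],z))
E
```

```text
18.35 [ 0.57319768 -0.37483502  0.47902055] [-2.29242667e-04  3.00074160e-01  9.53915837e-01 -1.50586797e-04] [-0.6804, 0.4565, 0.6527, -0.0005, 2.0328, -1.6419]
camera [307.6, 183.6] 0.73 [ 0.64041952 -0.36417185  0.        ]
lug_back [277.2, 272.7] 0.84 [ 0.56025469 -0.36696752  0.5       ]
```

View pics/w6.png

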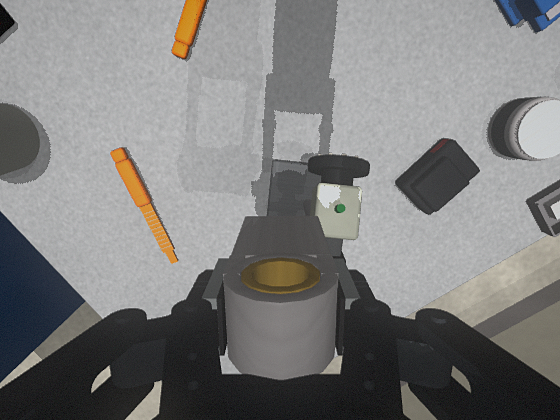

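```bash
cat >> h.py <<'E'
def focus_pose(o,az,t):  # o: stand xy, az: yaw of stand x axis, t: tilt -> focus pos, lug rotation matrix
    ex=np.array([np.cos(az),np.sin(az),0]); ez=np.array([0,0,1.])
    x=ex*np.cos(t)+ez*np.sin(t); z=-ex*np.sin(t)+ez*np.cos(t); y=np.cross(z,x)
    return np.array([o[0],o[1],.28])-.21*x, np.c_[x,y,z]
def tool_for(bf,L,off=(-.018,0,-.022)): # tool x=-lug x, y=lug y, z=-lug z ; off = bush_face in tool frame
    M=np.c_[-L[:,0],L[:,1],-L[:,2]]; return bf-M@np.array(off), R.from_matrix(M)
E
python3 - <<'E'
from h import *
d=np.load("v6.npz");c=(d["f"],d["cx"],d["cy"],d["T"])
for z in (.23,.25): print("ring",onz(c,[339.5,167.5],z))
print("head box",onz(c,[338,210],.30))
o=np.array([.640,-.364]); 
for z in (.23,.25):
    g=onz(c,[339.5,167.5],z)[:2]-o; print(np.degrees(np.arctan2(-g[1],-g[0])),np.hypot(*g))
az=np.arctan2(-g[1],-g[0]); F,L=focus_pose(o,az,np.radians(30)); print(F,np.degrees(az))
p,rt=tool_for(F-.13*np.array([np.cos(az),np.sin(az),0])+[0,0,.05],L); print(p,rt.as_matrix().round(2).tolist(),np.arctan2(p[1],p[0]))
plan([p[0],p[1],.40],rt,g=1)
E
```

```text
ring [ 0.59921229 -0.31456316  0.23      ]
ring [ 0.59491583 -0.31560657  0.25      ]
head box [ 0.61673488 -0.34049376  0.3       ]
-50.475774837122515 0.06409086118094424
-47.02751663696 0.06614005538707912
[ 0.51603203 -0.23093256  0.175     ] -47.02751663696
[ 0.42429021 -0.13245673  0.19694744] [[-0.59, 0.73, 0.34], [0.63, 0.68, -0.37], [-0.5, 0.0, -0.87]] -0.3025971945504575
[[2.61,1.14,0.79,0.31,-2.99,1.18,1],[2.67,1.09,0.64,0.32,-2.99,1.18,1],[2.73,1.03,0.5,0.31,-2.99,1.18,1],[2.77,0.98,0.35,0.31,-2.99,1.18,1],[2.8,0.93,0.2,0.31,-2.99,1.18,1]]
[[2.82,0.87,0.05,0.32,-2.99,1.18,1],[2.85,0.8,-0.1,0.31,-2.99,1.18,1],[2.84,0.75,-0.26,0.31,-2.99,1.18,1],[2.85,0.69,-0.41,0.32,-2.99,1.18,1],[2.83,0.63,-0.56,0.31,-2.99,1.18,1]]
```

```bash
python3 - <<'E'
from h import *
az=np.radians(-47.5); ex=np.array([np.cos(az),np.sin(az),0]); ey=np.array([-ex[1],ex[0],0])
head=np.array([.60,-.325,.26])
_,L=focus_pose([0,0],az,np.radians(45)); M=np.c_[-L[:,0],L[:,1],-L[:,2]]
for sgn in (1,-1):
    C=head-.40*ex+[0,0,.21]+sgn*.085*ey
    p=C-M@np.array([.0695,0,-.136]); print(p,np.arctan2(p[1],p[0]))
    cp,cr=plan(p,R.from_matrix(M),g=1)
    w=p+M@np.array([0,0,-.2]); print("wrist",w)
E
```

```text
[ 0.4906028  -0.07979799  0.4229774 ] -0.16124091840809573
[[2.37,1.95,0.56,0.49,-4.48,1.19,1],[2.45,1.9,0.35,0.49,-4.49,1.19,1],[2.5,1.86,0.15,0.49,-4.48,1.19,1],[2.55,1.8,-0.07,0.49,-4.48,1.19,1],[2.57,1.75,-0.29,0.49,-4.48,1.19,1]]
[[2.57,1.69,-0.5,0.49,-4.49,1.19,1],[2.56,1.63,-0.71,0.49,-4.48,1.19,1],[2.53,1.57,-0.93,0.49,-4.48,1.19,1],[2.48,1.51,-1.14,0.49,-4.49,1.19,1],[2.41,1.45,-1.34,0.49,-4.48,1.19,1]]
wrist [0.39505992 0.02446877 0.56439876]
[ 0.36526566 -0.19464833  0.4229774 ] -0.48961618873311724
[[2.74,0.29,0.56,0.49,-4.48,1.19,1],[2.78,0.24,0.34,0.49,-4.49,1.19,1],[2.8,0.18,0.12,0.49,-4.48,1.19,1],[2.81,0.12,-0.1,0.49,-4.48,1.19,1],[2.79,0.06,-0.32,0.49,-4.48,1.19,1]]
[[2.76,0.0,-0.53,0.49,-4.49,1.19,1],[2.71,-0.06,-0.75,0.49,-4.48,1.19,1],[2.64,-0.12,-0.96,0.49,-4.48,1.19,1],[2.55,-0.19,-1.16,0.49,-4.49,1.19,1],[2.45,-0.25,-1.36,0.49,-4.48,1.19,1]]
wrist [ 0.26972277 -0.09038157  0.56439876]
```

>>> servo_tool --pt "2.37 1.95 0.56 0.49 -4.48 1.19 1" --pt "2.45 1.9 0.35 0.49 -4.48 1.19 1" --pt "2.5 1.86 0.15 0.49 -4.48 1.19 1" --pt "2.55 1.8 -0.07 0.49 -4.48 1.19 1" --pt "2.57 1.75 -0.29 0.49 -4.48 1.19 1"

```text
clock: 19.05
position: [0.5307, -0.2265, 0.4507]
ee_rot: [0.18, 0.344, 0.918, -0.079]
contact_force: [-0.1, 0.3, -3.5]
width: 0.0391
gripper_force: 81.9
```

>>> servo_tool --pt "2.57 1.7 -0.5 0.49 -4.48 1.19 1" --pt "2.56 1.63 -0.71 0.49 -4.48 1.19 1" --pt "2.53 1.57 -0.93 0.49 -4.48 1.19 1" --pt "2.48 1.5 -1.14 0.49 -4.48 1.19 1" --pt "2.41 1.45 -1.34 0.49 -4.48 1.19 1"

```text
clock: 19.55
position: [0.489, -0.0798, 0.4229]
ee_rot: [0.35, 0.373, 0.845, -0.153]
contact_force: [0.2, 0.3, -4.7]
width: 0.0393
gripper_force: 82.0
```

>>> servo_tool --pt "0 0 0 0 0 0 1" --pt "0 0 0 0 0 0 1" --pt "0 0 0 0 0 0 1" --pt "0 0 0 0 0 0 1" --pt "0 0 0 0 0 0 1"

```text
clock: 20.05
position: [0.4911, -0.0826, 0.4233]
ee_rot: [0.349, 0.374, 0.845, -0.154]
contact_force: [-0.3, 0.2, -2.7]
width: 0.0391
gripper_force: 82.0
```

```bash
python3 - <<'E'
from h import *
s=manip.get_state();print(s["clock"],s["position"],s["ee_rot"],s["qpos"].round(4).tolist())
im=optics.get_image("wrist");c=cal("wrist");np.savez("v7.npz",im=im,f=c[0],cx=c[1],cy=c[2],T=c[3])
for l,z in [("camera",0),("focus",.17),("lug_back",.5)]:
    for x in finder.tip_of(l,"wrist")[:2]: print(l,x["at"],x["p"],onz(c,x["at"],z))
a=np.load("v6.npz")["im"][130:290,200:440]
b=im
print(proj(c,[[.6,-.325,.26],[.64,-.364,0]]))
u=proj(c,[[.61,-.335,.2]])[0].astype(int); y0=max(0,u[1]-150);x0=max(0,u[0]-150); b=im[y0:y0+250,x0:x0+260]; print(x0,y0)
A=cv2.resize(a,None,fx=1.66,fy=1.66,interpolation=cv2.INTER_CUBIC); B=cv2.resize(b,None,fx=1.5,fy=1.5,interpolation=cv2.INTER_CUBIC)
h=max(A.shape[0],B.shape[0]);o=np.zeros((h,A.shape[1]+B.shape[1],3),np.uint8);o[:A.shape[0],:A.shape[1]]=A;o[:B.shape[0],A.shape[1]:]=B
print(o.shape,A.shape);cv2.imwrite("pics/c7.png",o[:,:,::-1])
E
```

```text
20.05 [ 0.49113003 -0.08261599  0.42330639] [ 0.34879402  0.37402766  0.84535935 -0.15431662] [0.1041, -0.1368, 1.7652, -0.6933, 1.0955, -0.4398]
camera [235.6, 107.1] 0.78 [ 0.63852449 -0.36423972  0.        ]
lug_back [281.2, 275.3] 0.63 [0.33916013 0.08509077 0.5       ]
[[216.06873382 221.95829463]
 [236.35661876 107.44647512]]
72 38
(375, 788, 3) (266, 398, 3)
```

```bash
python3 - <<'E'
from h import *
for k in (7,):
    sil=finder.silhouettes("camera","wrist")
    for x in sil[:2]: print(x["p"],x["box"],x["region"].sum())
    np.save("sil7.npy",sil[0]["region"])
for k in (6,7):
    d=np.load(f"v{k}.npz");im=d["im"];c=(float(d["f"]),float(d["cx"]),float(d["cy"]),d["T"])
    g=im.max(2).astype(int)
    u=proj(c,[[.596,-.315,.24],[.64,-.364,.28],[.64,-.364,0],[.66,-.386,.339]]).round(0).astype(int);print(k,u.tolist())
    bx=(260,145,400,260) if k==6 else (100,60,320,300)
    sub=g[bx[1]:bx[3],bx[0]:bx[2]]
    print(np.histogram(sub,bins=range(0,260,20))[0])
    for name,m in (("dark",sub<50),("bright",sub>150)):
        n,l,st,ce=cv2.connectedComponentsWithStats(m.astype(np.uint8),connectivity=4)
        for i in np.argsort(-st[1:,4])[:4]+1: print(name,(st[i]+[bx[0],bx[1],0,0,0]).tolist(),(ce[i]+bx[:2]).round(1))
# grid of value around ring in view 7
d=np.load("v7.npz");g=d["im"].max(2)
print(g[100:290:6,150:300:6])
E
```

```text
0.89 [235.7, 178.8, 96.7, 182.8] 6870
6 [[339, 167], [328, 236], [308, 183], [327, 290]]
[   0   13  869 3542 2494  712  678  237 3864 3280  364   47]
dark [333, 251, 11, 7, 22] [339.8 255.5]
dark [321, 180, 10, 3, 14] [324.7 181.6]
dark [352, 178, 1, 5, 5] [352. 180.]
dark [309, 169, 3, 3, 5] [310.  170.2]
bright [316, 145, 84, 115, 7046] [365.2 205.1]
bright [272, 145, 48, 16, 572] [292.8 151.2]
bright [260, 145, 3, 29, 64] [260.7 157.2]
bright [318, 154, 3, 1, 3] [319. 154.]
7 [[219, 204], [224, 254], [236, 107], [223, 302]]
[    0    16  1025   937  7490 10756  3138   688   899 24690  2293   733]
dark [186, 282, 22, 18, 213] [196.6 291.6]
dark [217, 282, 7, 18, 66] [221.  292.5]
dark [201, 276, 8, 5, 18] [205.  278.2]
dark [197, 274, 6, 7, 17] [199.4 277. ]
bright [100, 60, 220, 171, 28152] [205.5 138.1]
bright [200, 238, 35, 28, 611] [216.7 248.7]
bright [218, 223, 4, 3, 10] [219.5 223.8]
bright [198, 224, 4, 3, 10] [199.5 224.8]
[[181 183 191 190 183 190 192 195 112 107 109 113 113 119  83  84  82 125
  119 123 122  63 192 196 192]
 [185 189 181 194 177 192 191 190 115 110 109 
[... 2509 characters left out ...]
12 245 234 184 247 235  85  92  92  92
   93  96  93  92  95  95  90]
 [108 113 112 115 113 118 114 113 113 107 234  91 255 253  94  92 136  97
   91  94  94  98  98  98  95]
 [111 111 114 113 115 113 117 115 108 111 235 234  88  91  89  86  89 113
   96  97 131 141 141 132 122]
 [112 112 110 113 112 113 115 113 110 112  59  87  83  90  90  88  93  94
  111 124 131 136 139 137 137]
 [108 110 111 111 114 116 115 112  98  50  47  85  97  90  87  81  97  81
  114 123 134 136 138 137 134]
 [108 109 112 108 110 113 107 108  50  51  88  86  73  93  90  83  97  94
  115 126 135 139 140 135 133]
 [110 112 114 112 111 106 107 119  52  53  84  86  42  90  91  88  85  97
   96  91  91 104 109  96  93]]
```

```bash
python3 - <<'E'
import numpy as np
np.set_printoptions(linewidth=220)
g=np.load("v6.npz")["im"].max(2)
print(g[146:196:3,296:386:4])
g=np.load("v7.npz")["im"].max(2)
print(g[194:242:3,180:256:3]); print(g[40:104:8,180:300:6])
E
```

```text
[[171 168 175 170 180 178 118 122 122 181 184 180 181 179 179 185 182 183 179 184 180 175 184]
 [167 163 168 177 183 184 119 120 119 184 183 179 185 185 175 176 183 176 184 177 181 168 179]
 [171 166 174 176 131 186 122 123 119 191 190 183 184 189 183 183 177 177 174 177 177 172 180]
 [166 177 111 112 126  96  79  68  59  54  78  99  92 153 194 167 176 175 181 177 182 172 185]
 [173 179 111 129  48  57  57  61  63  59  62  63  61  59  58  58 104 194 180 179 182 187 177]
 [113 129 130  68  52  57  57  61  62  63  62  65  59  61  59  63  64  55 150 176 179 175 175]
 [110  74  63  49  56  56  58  60  61  63  66  69  61  62  62  61  62  64  55 182 178 183 175]
 [110 112 111  56  55  52  57  54  53  53  55  60  59  59  60  61  60  60  55 180 180 170 175]
 [114 110 114  54  55  55  53  60  56  60  63  58  58  60  58  57  59  63  50 182 182 174 178]
 [ 81  77 116  85  73  49  50  58  57  60  63  57  59  60  61  55  59  58  55 178 181 173 180]
 [ 79  77  77  85  85  91  91  56  58  63  62  57  58  58  57  58  47  93 184 182 181 186 171]
 [ 81  83  80  85  81  86  95  55  60  58  62  61  57  
[... 2193 characters left out ...]
6  94  92  96  92  94  94  95  95]]
[[180 189 186 191 193 186 186 195 182 190 190 191 193 188 188 184 195 187 185 190]
 [190 197 186 179 189 182 191 193 189 193 186 190 192 191 189 186 182 187 196 198]
 [185 197 189 191 189 190 192 188 191 191 197 193 195 191 185 189 194 195 182 190]
 [188 185 193 189 196 196 196 197 196 194 186 183 192 197 194 192 192 197 192 190]
 [187 196 188 186 192 195 190 191 189 195 194 195 193 189 198 187 197 187 186 192]
 [192 193 196 175 173 178 181 189 193 192 196 197 193 191 191 193 187 201 188 191]
 [183 187 195 182 178 179 177 110 126 125 128 133 127 212 198 136 193 201 196 194]
 [185 186 187  73  68  73  78  73  83  82  88  88  82 120 121 124  99 188 205 194]]
```

```bash
cat > fit.py <<'E'
from h import *
from scipy.optimize import differential_evolution
V={}
for k in (6,7):
    d=np.load(f"v{k}.npz"); V[k]=((float(d["f"]),float(d["cx"]),float(d["cy"]),d["T"]),d["im"].max(2).astype(int))
S=4
def win(sh,r0,r1,c0,c1):
    m=np.zeros(sh,bool); m[r0:r1,c0:c1]=1; return m
sh=(H,W)
def comp(m):
    n,l,st,ce=cv2.connectedComponentsWithStats(m.astype(np.uint8)); return l==1+np.argmax(st[1:,4])
def hull(m):
    p=cv2.convexHull(np.argwhere(m)[:,::-1].astype(np.int32)); o=np.zeros(sh,np.uint8); cv2.fillConvexPoly(o,p,1); return o>0
g6,g7=V[6][1],V[7][1]
R7=hull(comp((g7<70)&win(sh,194,242,182,243)))
R6=comp((g6<72)&win(sh,150,180,305,373)); W6=win(sh,148,177,300,380); R6=hull(R6)
B7=comp((g7<150)&win(sh,40,192,150,310)); W7=win(sh,40,190,150,310)
def rast(c,parts):
    m=np.zeros((H*S//1,W*S),np.uint8)
    for P in parts:
        uv=proj(c,P); q=cv2.convexHull(((uv+.5)*S).astype(np.float32)); cv2.fillConvexPoly(m,np.round(q).astype(np.int32),1)
    return cv2.resize(m.astype(np.float32),(W,H),interpolation=cv2.INTER_AREA)
a=np.linspace(0,2*np.pi,40)
def parts(v):
    x,y,az,t,w=v; Rz=R.from_euler("z",az); o=np.array([x,y,0])
    base=np.array([[i*.06,j*.07,k] for i in (-1,1) for j in (-1,1) for k in (0,.014)])
    post=np.vstack([np.c_[.03+.009*np.cos(a),.009*np.sin(a),0*a+z] for z in (0,.339)])
    xl=np.array([-np.cos(t),0,-np.sin(t)]); zl=np.array([-np.sin(t),0,np.cos(t)])
    ring=np.vstack([[0,0,.28]+xl*s+.031*(np.outer(np.cos(a),[0,1,0])+np.outer(np.sin(a),zl)) for s in (.08,.08-w)])
    return [Rz.apply(p)+o for p in (base,post,ring)]
def iou(a,b,w=None):
    if w is not None: a=a*w;b=b*w
    return np.minimum(a,b).sum()/np.maximum(a,b).sum()
def terms(v):
    b,p,r=parts(v); return [iou(rast(V[7][0],[b,p]),B7.astype(np.float32),W7),iou(rast(V[7][0],[r]),R7.astype(np.float32)),iou(rast(V[6][0],[r]),R6.astype(np.float32),W6)]
if __name__=="__main__":
    for m in (R7,R6,B7): yy,xx=np.where(m);print(m.sum(),xx.min(),xx.max(),yy.min(),yy.max())
    bd=[(.62,.66),(-.385,-.345),(-1.05,-.6),(.3,.9),(.004,.03)]
    for seed in (0,1):
        r=differential_evolution(lambda v:-sum(terms(v)),bd,maxiter=60,popsize=10,seed=seed,polish=False,tol=1e-6)
        print(r.x.round(4),np.degrees(r.x[2:4]).round(2),np.round(terms(r.x),3)); F,L=focus_pose(r.x[:2],r.x[2],r.x[3]);print("focus",F.round(4))
    np.save("stand.npy",r.x)
E
time python3 fit.py
```

```text
1537 190 240 198 236
1360 305 369 155 179
4934 193 282 81 191
[ 0.6452 -0.3639 -0.7205  0.3222  0.0114] [-41.28  18.46] [0.827 0.943 0.958]
focus [ 0.4955 -0.2325  0.2135]
[ 0.6454 -0.3638 -0.7147  0.3243  0.0115] [-40.95  18.58] [0.827 0.943 0.959]
focus [ 0.495  -0.2334  0.2131]
real	0m55.456s
user	1m23.441s
sys	0m14.002s
```

```bash
python3 - <<'E'
from fit import *
v=np.load("stand.npy")
b,p,r=parts(v)
print("model base corners (top)",proj(V[7][0],b[1::2]).round(0).tolist(),"bottom",proj(V[7][0],b[0::2]).round(0).tolist())
print("post top/bottom",proj(V[7][0],R.from_euler("z",v[2]).apply([[.03,0,0],[.03,0,.339]])+[v[0],v[1],0]).round(0).tolist())
print("mask quad",cv2.approxPolyDP(cv2.convexHull(np.argwhere(B7&win(sh,40,150,150,310))[:,::-1].astype(np.int32)),2.5,True)[:,0].tolist())
for rr in range(82,192,6):
    x=np.where(B7[rr])[0]; print(rr,x.min(),x.max(),len(x),end=" | ")
E
```

```text
model base corners (top) [[188.0, 92.0], [273.0, 83.0], [210.0, 140.0], [282.0, 135.0]] bottom [[189.0, 86.0], [273.0, 77.0], [211.0, 135.0], [282.0, 129.0]]
post top/bottom [[242.0, 121.0], [229.0, 302.0]]
mask quad [[282, 140], [245, 149], [212, 145], [193, 101], [194, 96], [235, 82], [252, 82], [273, 88]]
82 235 252 16 | 88 220 273 44 | 94 201 275 72 | 100 193 276 84 | 106 196 278 83 | 112 198 278 81 | 118 201 279 79 | 124 203 280 78 | 130 206 281 76 | 136 209 282 74 | 142 211 264 54 | 148 236 245 10 | 154 235 244 10 | 160 234 244 11 | 166 234 243 10 | 172 234 243 10 | 178 233 243 11 | 184 233 242 10 | 190 232 242 11 |
```

```bash
python3 - <<'E'
from h import *
plan([.61,-.48,.485],down(np.radians(137)),g=1)
E
```

```text
[[-3.09,-1.81,2.2,-0.18,4.48,-0.44,1],[-3.25,-1.83,1.95,-0.19,4.48,-0.43,1],[-3.37,-1.87,1.68,-0.18,4.48,-0.44,1],[-3.47,-1.9,1.41,-0.19,4.48,-0.44,1],[-3.56,-1.93,1.12,-0.18,4.48,-0.43,1]]
[[-3.63,-1.96,0.84,-0.19,4.48,-0.44,1],[-3.66,-1.99,0.55,-0.18,4.48,-0.44,1],[-3.68,-2.02,0.25,-0.19,4.48,-0.43,1],[-3.67,-2.05,-0.04,-0.18,4.48,-0.44,1],[-3.64,-2.07,-0.33,-0.18,4.48,-0.43,1]]
```

>>> servo_tool --pt "-3.1 -1.8 2.2 -0.18 4.48 -0.44 1" --pt "-3.25 -1.83 1.95 -0.18 4.48 -0.44 1" --pt "-3.37 -1.87 1.68 -0.18 4.48 -0.44 1" --pt "-3.47 -1.9 1.41 -0.18 4.48 -0.44 1" --pt "-3.56 -1.93 1.12 -0.18 4.48 -0.44 1"

```text
clock: 20.8
position: [0.5494, -0.2796, 0.4551]
ee_rot: [0.179, 0.377, 0.905, -0.08]
contact_force: [0.7, 0.1, -2.6]
width: 0.0395
gripper_force: 81.9
```

>>> servo_tool --pt "-3.63 -1.96 0.84 -0.18 4.48 -0.44 1" --pt "-3.66 -2 0.55 -0.18 4.48 -0.44 1" --pt "-3.68 -2 0.25 -0.18 4.48 -0.44 1" --pt "-3.67 -2.05 0 -0.18 4.48 -0.44 1" --pt "-3.64 -2.07 -0.33 -0.18 4.48 -0.44 1"

```text
clock: 21.3
position: [0.6061, -0.4634, 0.4834]
ee_rot: [0.017, 0.369, 0.929, -0.01]
contact_force: [1.0, -2.1, -2.1]
width: 0.039
gripper_force: 81.9
```

>>> servo_tool --pt "0 0 0 0 0 0 1" --pt "0 0 0 0 0 0 1" --pt "0 0 0 0 0 0 1" --pt "0 0 0 0 0 0 1" --pt "0 0 0 0 0 0 1"

```text
clock: 21.8
position: [0.6051, -0.4571, 0.4881]
ee_rot: [0.02, 0.367, 0.93, -0.01]
contact_force: [0.7, 0.4, -2.3]
width: 0.0388
gripper_force: 81.9
```

```bash
python3 - <<'E'
from h import *
np.set_printoptions(linewidth=250)
s=manip.get_state();print(s["clock"],s["position"],s["qpos"].round(4).tolist())
im=optics.get_image("wrist");c=cal("wrist");np.savez("v8.npz",im=im,f=c[0],cx=c[1],cy=c[2],T=c[3])
for l,z in [("camera",0),("focus",.17)]:
    for x in finder.tip_of(l,"wrist")[:2]: print(l,x["at"],x["p"],onz(c,x["at"],z))
for x in finder.silhouettes("camera","wrist")[:1]: print(x["p"],x["box"],x["region"].sum());np.save("sil8.npy",x["region"])
u=proj(c,[[.588,-.314,.2546],[.64,-.364,.28],[.64,-.364,0],[.66,-.386,.339]]).round(0);print(u.tolist())
x0,y0=int(u[0,0])-60,int(u[0,1])-50; g=im.max(2); print(x0,y0); print(g[max(0,y0):y0+225:5,x0-30:x0+110:5])
E
```

```text
21.8 [ 0.60512373 -0.45711198  0.48809016] [-0.7364, 0.6062, 0.3593, -0.0055, 2.1315, -1.5575]
camera [337.4, 116.0] 0.94 [ 0.63709037 -0.35809541  0.        ]
camera [283.1, 352.4] 0.4 [ 0.92979292 -0.75769241  0.        ]
0.73 [356.9, 120.7, 118.9, 159.9] 12247
[[379.0, 58.0], [378.0, 138.0], [336.0, 120.0], [391.0, 183.0]]
319 8
[[118 119 122 ... 172 170 170]
 [119 114 119 ... 175 172 170]
 [114 113 112 ... 173 189 174]
 ...
 [ 79  82  85 ... 187 180 188]
 [ 83  82  85 ... 185 192 182]
 [ 82  83  85 ... 186 188 191]]
```

```bash
python3 - <<'E'
import numpy as np
np.set_printoptions(linewidth=260,threshold=100000)
g=np.load("v8.npz")["im"].max(2)//10
s=np.load("sil8.npy")
print("cols",list(range(290,424,5)))
for r in range(24,208,5): print(r," ".join(f"{v:2d}" for v in g[r,288:424:4]), "| sil",(lambda x:(x.min(),x.max()) if len(x) else None)(np.where(s[r])[0]))
E
```

```text
cols [290, 295, 300, 305, 310, 315, 320, 325, 330, 335, 340, 345, 350, 355, 360, 365, 370, 375, 380, 385, 390, 395, 400, 405, 410, 415, 420]
24 11 11 12 11 12 12 11 12 11 12 17 17 17 17 17 17 17 17 17 18 18 18 17 17 17 18 16 18 17 17 17 17 18 17 | sil None
29 12 11 11 12 11 12 12 11 11 11 12 17 17 18 17 17 18 17 17 17 18 17 17 18 17 17 17 17 17 17 17 17 17 17 | sil None
34 11 12 11 12 11 12 12 12 12 12 11 17 17 17 18 17 18 17 17 18 18 18 17 17 18 17 18 17 17 18 17 17 17 18 | sil None
39 11 12 12 12 12 12 12 12 12 11 17 17 18 17 18 17 18 17 17 18 18 18 18 18 18 18 18 17 17 16 17 17 17 18 | sil None
44 12 12 11 12 12 11 12 12 12 11 17 17 18 18 16 17 17 17 18 17 19 13  7  5  6  6  6  6  6  7 14 18 18 17 | sil (np.int64(372), np.int64(407))
49 12 11 11 11 12 11 12 12 12 12 18 17 17 18 17 18 17 18  9  5  6  6  6  6  6  6  6  6  7  6  6  4 17 17 | sil (np.int64(359), np.int64(413))
54 12 12 11 12 11 11 11 12 12 12 19 18 17 18 17 18  6  5  5  5  6  6  6  6  7  7  7  7  6  6  6  6 18 18 | sil (np.int64(351), np.int64(414))
59 12 11 12 12 12 12 11 12 12 12 12 12 18 18 17  6  5  6  5  5  5  5 
[... 3459 characters left out ...]
 | sil (np.int64(344), np.int64(407))
184 13 12 12 12 13 12 12 12 12 12 12 12 12 18 18 18 19 18 19  5  5  7  6  7  7  7 21 20 19 19 19 18 19 19 | sil (np.int64(363), np.int64(409))
189 12 13 12 12 12 13 12 12 12 12 13 12 11 18 18 18 17 19 19 19  5  7  7  7  7  7 20 19 20 19 18 19 18 19 | sil (np.int64(366), np.int64(408))
194 12 12 12 12 12 12 12 12 13 12 12 12 18 19 18 18 19 18 18 18 18 18 18 18 19 19 13 19 19 19 18 19 18 18 | sil (np.int64(392), np.int64(405))
199 12 12 12 12 12 12 11 11 11 12 12 18 18 18 18 18 18 18 19 17 18 19 19 18 18 19 19 18 18 18 20 18 18 18 | sil None
204 18 18 18 18 17 18 19 18 18 18 18 18 18 19 19 18 18 19 19 18 18 18 18 19 18 18 18 19 18 18 18 19 18 19 | sil None
```

```bash
cat > fit2.py <<'E'
from fit import *
d=np.load("v8.npz"); c8=(float(d["f"]),float(d["cx"]),float(d["cy"]),d["T"]); g8=d["im"].max(2).astype(int)
pt=(g8>=196)&win(sh,174,198,384,414)
R8=hull(comp((g8<76)&win(sh,38,77,340,418))); W8=win(sh,36,76,336,424)
sil=np.load("sil8.npy")
yy,xx=np.where(pt);print("post px",pt.sum(),xx.min(),xx.max(),yy.min(),yy.max(),xx.mean(),yy.mean())
yy,xx=np.where(R8);print("R8",xx.min(),xx.max(),yy.min(),yy.max())
def ringpts(v,s):
    x,y,az,t,w=v[:5]; Rz=R.from_euler("z",az)
    xl=np.array([-np.cos(t),0,-np.sin(t)]); zl=np.array([-np.sin(t),0,np.cos(t)])
    r=np.vstack([[0,0,.28]+xl*q+.031*(np.outer(np.cos(a),[0,1,0])+np.outer(np.sin(a),zl)) for q in (s,s-w)])
    return Rz.apply(r)+[x,y,0]
PT=np.array([398.,184.5])
def post(v):
    P=R.from_euler("z",v[2]).apply([[.03,0,.339],[.03,0,.05],[.03,0,.13]])+[v[0],v[1],0]
    e8=proj(c8,P[:1])[0]-PT
    l=proj(V[7][0],P[1:]); u=[l[0,0]+(l[1,0]-l[0,0])*(r-l[0,1])/(l[1,1]-l[0,1]) for r in (150,190)]
    return np.r_[e8,np.array(u)-[240.2,237.0]]
def T2(v):
    r=ringpts(v,v[5] if len(v)>5 else .08); c7,c6=V[7][0],V[6][0]
    return [iou(rast(c7,[r]),R7.astype(np.float32)),iou(rast(c6,[r]),R6.astype(np.float32),W6),iou(rast(c8,[r]),R8.astype(np.float32),W8)]
if __name__=="__main__":
    bd=[(.62,.66),(-.385,-.345),(-1.05,-.6),(.2,.9),(.004,.03)]
    for b in (bd,bd+[(.07,.09)]):
        r=differential_evolution(lambda v:-20*sum(T2(v))+.15*(post(v)**2).sum(),b,maxiter=45,popsize=8,seed=0,polish=False,tol=1e-6)
        v=r.x;print(v.round(4),np.degrees(v[2:4]).round(2),np.round(T2(v),3),post(v).round(1)); print("focus",focus_pose(v[:2],v[2],v[3])[0].round(4))
        np.save(f"stand{len(b)}.npy",v)
E
time python3 fit2.py
```

```text
post px 212 384 413 174 197 398.7830188679245 185.29716981132074
R8 347 414 43 76
[ 0.6449 -0.3638 -0.7228  0.3221  0.0115] [-41.41  18.45] [0.939 0.954 0.968] [ 0.7  2.9 -0.2 -0. ]
focus [ 0.4955 -0.232   0.2135]
[ 0.6431 -0.3622 -0.7219  0.3299  0.0107  0.0771] [-41.36  18.9 ] [0.956 0.955 0.975] [ 0.9 -0.  -0.6 -0.4]
focus [ 0.494  -0.2309  0.212 ]
real	0m25.989s
user	0m41.321s
sys	0m8.275s
```

```bash
python3 - <<'E'
from h import *
def C(k):
    d=np.load(f"v{k}.npz"); return (float(d["f"]),float(d["cx"]),float(d["cy"]),d["T"])
for k,a,b in ((8,(297,106),(298.3,154)),(7,(276,100),(282,137)),(7,(196,106),(210,139))):
    A,B=onz(C(k),a,.014),onz(C(k),b,.014); d=B-A; print("edge yaw",np.degrees(np.arctan2(d[1],d[0])),np.linalg.norm(d))
v5,v6=np.load("stand5.npy"),np.load("stand6.npy")
for v in (v5,v6): print(np.degrees(v[2:4]))
F=np.array([.4948,-.2315,.2128]); _,L=focus_pose([0,0],np.radians(-41.4),np.radians(18.7))
p,rt=tool_for(F,L,(-.018,0,-.0224)); M=rt.as_matrix(); print("final TCP",p,M.round(3).tolist())
np.savez("goal.npz",F=F,L=L,p=p,M=M)
W=p-.2*M[:,2]; print("W",W)
plan(W,rt,g=1)
E
```

```text
edge yaw -40.71721769070469 0.07891183555050812
edge yaw -41.26626175843908 0.09210427866098152
edge yaw -41.3775809154646 0.08439336229104842
[-41.41419758  18.45488305]
[-41.36242903  18.90418528]
final TCP [ 0.48739786 -0.22497414  0.18581146] [[-0.711, 0.661, 0.24], [0.626, 0.75, -0.212], [-0.321, 0.0, -0.947]]
W [ 0.43929879 -0.1825691   0.37525351]
[[3.14,0.88,0.97,-0.05,-1.62,-0.17,1],[3.17,0.88,0.89,-0.06,-1.63,-0.17,1],[3.19,0.9,0.8,-0.05,-1.62,-0.17,1],[3.21,0.9,0.7,-0.06,-1.63,-0.17,1],[3.22,0.91,0.62,-0.05,-1.62,-0.17,1]]
[[3.24,0.92,0.53,-0.06,-1.63,-0.17,1],[3.25,0.93,0.43,-0.05,-1.62,-0.17,1],[3.25,0.94,0.34,-0.06,-1.62,-0.17,1],[3.26,0.95,0.26,-0.05,-1.63,-0.17,1],[3.27,0.95,0.16,-0.05,-1.62,-0.17,1]]
```

>>> servo_tool --pt "3.14 0.88 0.7 -0.05 -1.62 -0.17 1" --pt "3.17 0.88 0.7 -0.05 -1.63 -0.17 1" --pt "3.2 0.9 0.7 -0.05 -1.62 -0.17 1" --pt "3.2 0.9 0.6 -0.05 -1.63 -0.17 1" --pt "3.2 0.9 0.6 -0.05 -1.62 -0.17 1"

```text
clock: 22.5
position: [0.522, -0.3204, 0.437]
ee_rot: [0.085, 0.359, 0.929, -0.034]
contact_force: [-0.4, -0.1, -1.5]
width: 0.0393
gripper_force: 81.9
```

>>> servo_tool --pt "3.24 0.92 0.6 -0.05 -1.63 -0.17 1" --pt "3.25 0.93 0.6 -0.05 -1.62 -0.17 1" --pt "3.25 0.94 0.5 -0.05 -1.62 -0.17 1" --pt "3.26 0.95 0.4 -0.05 -1.63 -0.17 1" --pt "3.27 0.95 0.3 -0.05 -1.62 -0.17 1"

```text
clock: 23.0
position: [0.4396, -0.1837, 0.3747]
ee_rot: [0.151, 0.349, 0.923, -0.057]
contact_force: [0.9, 0.8, -2.0]
width: 0.0394
gripper_force: 81.9
```

>>> servo_tool --pt "0 0 0 0 0 0 1" --pt "0 0 0 0 0 0 1" --pt "0 0 0 0 0 0 1" --pt "0 0 0 0 0 0 1" --pt "0 0 0 0 0 0 1"

```text
clock: 23.5
position: [0.4421, -0.1862, 0.3755]
ee_rot: [0.151, 0.35, 0.923, -0.057]
contact_force: [0.5, 0.0, -2.8]
width: 0.0394
gripper_force: 81.9
```

```bash
python3 - <<'E'
from h import *
d=np.load("goal.npz");s=manip.get_state();print(s["clock"],s["position"],s["qpos"].round(3).tolist())
a=plan(d["p"]-.06*d["M"][:,2],R.from_matrix(d["M"]),n=5,g=1)
plan(d["p"],R.from_matrix(d["M"]),n=5,g=1,start=a)
E
```

```text
23.5 [ 0.44207145 -0.18621827  0.37550528] [-0.488, -0.087, 1.635, -0.079, 1.279, -1.324]
[[0.08,0.02,2.78,-0.01,-0.03,-0.01,1],[0.08,0.02,2.77,-0.02,-0.02,-0.02,1],[0.08,0.02,2.78,-0.01,-0.03,-0.01,1],[0.09,0.02,2.77,-0.01,-0.03,-0.02,1],[0.08,0.02,2.78,-0.01,-0.03,-0.01,1]]
[[0.0,-0.0,1.2,-0.0,0.0,-0.0,1],[0.0,-0.0,1.2,-0.0,0.0,-0.0,1],[0.0,-0.0,1.2,-0.0,0.0,-0.0,1],[0.0,-0.0,1.2,-0.0,0.0,-0.0,1],[0.0,-0.0,1.2,-0.0,0.0,-0.0,1]]
```

>>> servo_tool --pt "0.08 0.02 2.78 0 -0.03 0 1" --pt "0.08 0.02 2.78 0 -0.03 0 1" --pt "0.08 0.02 2.78 0 -0.03 0 1" --pt "0.08 0.02 2.78 0 -0.03 0 1" --pt "0.08 0.02 2.78 0 -0.03 0 1"

```text
clock: 24.0
position: [0.4731, -0.2125, 0.2412]
ee_rot: [0.152, 0.349, 0.923, -0.058]
contact_force: [0.5, 0.6, -3.0]
width: 0.0391
gripper_force: 82.0
```

>>> servo_tool --pt "0 0 1.5 0 0 0 1" --pt "0 0 1.5 0 0 0 1" --pt "0 0 1.5 0 0 0 1" --pt "0 0 1 0 0 0 1" --pt "0 0 0.5 0 0 0 1"

```text
clock: 24.5
position: [0.4869, -0.2248, 0.1842]
ee_rot: [0.151, 0.349, 0.923, -0.058]
contact_force: [0.4, 0.3, -2.4]
width: 0.0393
gripper_force: 81.8
```

>>> servo_tool --pt "0 0 0 0 0 0 1" --pt "0 0 0 0 0 0 1" --pt "0 0 0 0 0 0 1" --pt "0 0 0 0 0 0 1" --pt "0 0 0 0 0 0 1"

```text
clock: 25.0
position: [0.487, -0.2243, 0.186]
ee_rot: [0.152, 0.349, 0.923, -0.058]
contact_force: [-0.3, -0.2, -1.9]
width: 0.0395
gripper_force: 81.8
```

```bash
python3 - <<'E'
from h import *
d=np.load("goal.npz");s=manip.get_state();r=rot(s["ee_rot"]);print(s["clock"],s["position"]-d["p"],np.degrees((R.from_matrix(d["M"]).inv()*r).as_rotvec()).round(2))
bf=s["position"]+r.apply([-.018,0,-.0224]); print("bush_face",bf,"focus",d["F"])
plan(d["p"],R.from_matrix(d["M"]),n=5,g=1)
for n in ("wrist","top","scene"):
    optics.get_image(n);c=cal(n);print(n,"pred bf",proj(c,bf).round(1),"pred back",proj(c,bf-d["L"][:,0]*.033).round(1))
    for l in ("bush_face","lug_back","focus","lug"):
        print("  ",l,[(np.round(x["at"],1).tolist(),round(x["p"],2)) for x in finder.tip_of(l,n)[:3]])
E
```

```text
25.0 [-0.00043137  0.00067082  0.00015198] [ 0.04 -0.06  0.02]
bush_face [ 0.49435286 -0.23080635  0.21296181] focus [ 0.4948 -0.2315  0.2128]
[[-0.01,-0.0,0.01,-0.01,0.01,-0.0,1],[-0.02,-0.01,0.01,-0.0,0.01,-0.01,1],[-0.01,-0.0,0.0,-0.01,0.01,-0.0,1],[-0.01,-0.01,0.01,-0.01,0.02,-0.01,1],[-0.02,-0.0,0.01,-0.01,0.01,-0.0,1]]
wrist pred bf [[279.9 354.2]] pred back [[279.8 274.3]]
   bush_face [([282.0, 354.3], 0.64)]
   lug_back [([281.0, 271.4], 0.7)]
   focus []
   lug [([282.4, 240.9], 0.96)]
top pred bf [[319.2 211.6]] pred back [[313.4 218.1]]
   bush_face []
   lug_back [([180.7, 200.4], 0.21)]
   focus []
   lug []
scene pred bf [[221.9 190.6]] pred back [[229.2 187.9]]
   bush_face [([222.3, 192.5], 0.69)]
   lug_back [([227.4, 188.5], 0.56), ([403.0, 240.2], 0.22)]
   focus [([178.8, 280.7], 0.45)]
   lug [([224.6, 210.2], 0.63)]
```

```bash
python3 - <<'E'
from h import *
print(manip.get_state()["qd"].round(4)); print(manip.sign_off())
E
```

```text
[ 0.0008 -0.0009 -0.001   0.0013  0.0007  0.0008]
the job is handed in; nothing more can be done
None
```

The job is handed in at about 25 s (limit 67 s): the file is home in the empty slot and released, and the lug is held still with the bush face within about 1 mm of my estimate of the focus point; that estimate comes only from fitting the camera stand in images, no verdict came back, and the bystanders were not re-checked at the end.

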